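Build up a press-stop post: two spacers and a bayonet cap

ROBOT

A 6-joint arm with a two-finger parallel gripper is mounted at the origin on a cart in front of the work surface, level with it; the furniture and walls round the work are solid. World frame = base frame: x ahead of the robot, y to its left, z up, the work surface at z = 0. Lengths are in m, angles in degrees, forces in N, time in s.
With the tool pointing down it reaches from about 0.375 to 0.9 m from the base axis. Payload 3.1 kg.
Tool frame: the origin (TCP) lies on the centre line of the jaws, within the pads' length; the fingertips stand 14 mm ahead of it and the grasp point (between the pads) lies 5 mm behind it (bot.tips_ahead is the distance from the TCP to the fingertips, in m); z points along the fingers, y is the line along which they close (so a half turn about z gives the same grasp; the last joint's range is limited). The gripper opens to 87 mm and grips with 3 to 60 N. Pads are 19 mm wide; open, the fingers measure 117 mm over their backs; the gripper's body (75 mm by 190 mm) begins 51 mm behind the grasp point.
Start: joints at [64.716, 30.224, 82.088, -0, 67.689, -10.227], TCP at [0.162, 0.604, 0.237] pointing down, gripper open.
Joint ranges: [-176.69, 176.69], [-43.24, 126.21], [12.49, 139.97], [-82, 262], [0, 151.66], [-163.58, 163.58]. Speed limits (degrees/s): [159.86, 159.86, 180, 180, 180, 180].

INTERFACE

Orientations are given as a 3x3 rotation matrix whose columns are the frame's x, y, z axes.
In Python, from rig import bot gives the robot as it stands.
- The arm moves only by the tool play_rows, never from a script. Its argument "moves" is a list that holds one entry, the list of rows, each a list of 6 numbers: the shift along the tool's x, y, z in mm, then the turn, a rotation vector about the tool's x, y, z in rad. A call has 1 to 5 rows; each row shifts and turns the commanded pose from where the row before left it, along the tool's axes as they then stand; what a row does not reach is not made up. A row lasts 1/10 s, in which the tool goes at most 50 mm and 8.59 degrees, less where a joint would pass 70% of its speed; a pose out of reach is approached as far as the arm can. A call with a gripper value outside its range is refused whole. "fingers" is the opening, from -1 (shut) to 1 (fully open), set as the call begins (left out, the last holds). The fingers move at their own pace and stop on an object; the grip force is fixed at half the most. Time passes only in rows, so rows that do not move let the fingers close. It gives the time, the measured TCP pose, the force, the opening and the grip force at its end, in the units of the state.
- bot.read_state(): the state, without advancing time (a new reading comes with each control period).
- bot.capture(name): name is "side" or "top"; returns a dict with "image" (480x640x3 uint8, blue, green, red), "fx", "fy", "cx", "cy" (pixels), "R" (3x3) and "t" (3): a world point X has camera coordinates R X + t. Camera axes: x right, y down, z forward; pixel columns grow to the right and rows downward; lengths in m; the calibration is good to about 2 mm. A picture is of the moment at which its call begins. There is no depth.
- bot.hand_in(): hands the job in; it is judged then, once.
Trained networks look in a picture, given as the dict that the camera call returned (one of the last four; its "shot" number tells which), for a name from the list of things; names that differ only in an ending like _2 or _b are one class to them, and where a whole thing is asked for, a point or a joint stands for the part that bears it (a point fixed in the world has none). Each returns a list of dicts, best first, with "confidence" (0 to 1); they miss things now and then, are a little off and sometimes report something else, mostly with a low value. They report only what shows in the picture. A call takes as long as a camera call.
- bot.search_frame(picture, query): "centre" ([column, row] in pixels, amid what is visible of it).
- bot.silhouettes(picture, query): "pixels" (480x640 bool, what is visible of it) and "centre" ([column, row] in pixels, amid what is visible of it).
- bot.pinpoint(picture, query): "centre" ([column, row] in pixels: a listed point, or the origin of a listed thing).
The state is a dict: "time_s": time; "joint_positions": joint angles; "qvel": joint speeds; "tau": joint torques, N m; "position": TCP position; "tcp_rot": TCP orientation; "force": force on the tool from outside, world axes, zero at the start; "moment": the same for the moment, N m; "opening": opening from 0.0 (shut) to 1.0 (fully open); "grasp_force": force on a finger pad.
Only numpy, scipy, OpenCV 4.12 (cv2) and the standard library are available. Lean on these libraries where they do the work, as an engineer would, in place of code of your own. Each camera call takes 0.05 s, during which the arm holds its last target. There are 200 camera calls.

TASK

Make up the press-stop post for the board tester: slide the wide blue spacer down onto it, then the narrow brass spacer on top, letting each go fully down and flat. Then fit the red bayonet cap with its slot over the cross pin, press it down against the sprung plate, turn it clockwise (seen from above) to its stop and let go, so that it stays locked with the stack held under the spring. Use a light hand on the post, about 1.5 kg of push does it and over 3.5 kg would spoil it, and leave the other things on the benches where they are.

Things in the scene. Friction and masses are not known exactly. Their poses are not given: they have to be found in the camera images.
- stop_post: Foot of the press-stop post, fixed to the bench: aluminium plate 100 x 100 x 14 mm. Origin: centre of its underside, on the bench; z up along the post axis; x along the cross pin. A stepped steel stem rises from it, screwed out by h = 0 to 18 mm: h differs each time, is not reported, must be felt or seen. The stem holds firm and does not turn.
- foot_top (a point): Centre of the foot's top face, 14 mm over the bench, same axes. The stem above it, heights over the bench, each plus h: lower seat diameter 36, up to 63.5; upper seat diameter 26, up to 77 (both have a 1.3 mm chamfer on top); neck diameter 8, up to 100, coned at the tip; brass cross pin through the neck, diameter 6, 25 mm long, its centre line at 91.5.
- nut_top (a point): Top of the foot's dark lock nut, 21.5 mm over the bench. Above it the stem carries a dark round plate, diameter 56, on a damped spring round the lower seat: its top is at 44 + h at rest. The plate yields from 5 N, then 3 N per mm, and bottoms hard after 5.5 mm; the weight of the parts on it (3 to 4 N in all) counts toward that.
- spacer_wide_mid (a point): Wide blue spacer ring, outer diameter 62, bore 37.5, 26 mm thick, about 0.17 kg; lies flat. The point is on its axis, half-way up; z along the axis. Goes over the lower seat and rests on the sprung plate. The two spacers and the cap lie in a row on the left bench, in any order; reach in across the row.
- spacer_narrow_mid (a point): Narrow brass spacer ring, outer diameter 54, bore 27.5, 14 mm thick, about 0.14 kg; lies flat. The point is on its axis, half-way up; z along the axis. Goes over the cross pin and the upper seat and rests on the wide spacer, centred by the upper seat.
- lock_cap_mid (a point): Red bayonet cap, an open cup of diameter 40, 20 mm high, 60 g, standing open side up. The point is on its axis, half-way up. Two flat grip lugs, 26 mm wide and 20 high, on its +y and -y sides, 46 mm across: grasp along y. Its x axis runs along the slot in the floor, marked by two white lines on the rim; half a turn makes no difference.
- cap_floor (a point): Centre of the cap's floor, 6 mm over its underside; through slot 30 x 10 mm along x. Slot over pin, it rests on the narrow spacer, underside at 84 + h. Pressed 4 mm or more from there (13 to 14 N of push; the plate bottoms at 17 to 18 N) it turns 60 degrees clockwise over a 2.5 mm bump to an end stop; let go, it rises until the pin seats, 1.5 mm below the resting height. Do not pull it up.
- probe_tin: Bystander: round white tin, diameter 60, 22 high, origin at its underside.
- alu_block: Bystander: drilled aluminium block 40 x 60 x 25 mm, origin at its underside.
- screwdriver_1: Bystander: small blue screwdriver, 156 mm long, lying along its y axis.
- tape_amber: Bystander: roll of amber tape, diameter 72, 19 high, lying flat, origin at its underside.
- ok_stamp: Bystander: rubber stamp with a wooden grip, 27 x 46 x 65 mm, standing.
- marker_black: Bystander: white marker pen with a black cap, 132 mm long.
- marker_red: Bystander: red marker pen, 132 mm long.

How it is judged (in metres and radians):
On the way, in this order (a step that is already met when the one before it is completed fails the run):
1. the wide blue spacer is threaded on the post, let go and at rest on the sprung plate (horizontal distance between spacer_wide_mid and stop_post below 0.0025 m and z of spacer_wide_mid in the frame of stop_post below 0.076 m and angle between spacer_wide_mid's own z axis and vertical below 0.06 rad and contact force between the fingers and spacer_wide below 0.2 N and linear speed of spacer_wide below 0.01 m/s), for 0.2 s.
2. the narrow brass spacer is threaded on the post, let go and at rest flat on the wide one (horizontal distance between spacer_narrow_mid and stop_post below 0.0025 m and z of spacer_narrow_mid in the frame of spacer_wide_mid between 0.0185 and 0.0215 m and angle between spacer_narrow_mid's own z axis and vertical below 0.06 rad and contact force between the fingers and spacer_narrow below 0.2 N and linear speed of spacer_narrow below 0.01 m/s), for 0.2 s.
At the end, for the whole second after the job is handed in: Both spacers and the cap sit on the post axis (2.5, 2.5 and 3 mm), flat on one another, the wide one down on the plate; the cap is turned 60 degrees from the pin (49 to 72) and pressed up under the pin by the spring with over 2.5 N, upright, at rest and let go (horizontal distance between each of spacer_wide_mid, spacer_narrow_mid and stop_post below 0.0025 m and horizontal distance between lock_cap_mid and stop_post below 0.003 m and z of spacer_wide_mid in the frame of stop_post below 0.076 m and z of spacer_narrow_mid in the frame of spacer_wide_mid between 0.0185 and 0.0215 m and z of lock_cap_mid in the frame of spacer_narrow_mid between 0.0155 and 0.0185 m and angle between lock_cap_mid's own z axis and vertical below 0.08 rad and angle between the x axis of lock_cap_mid and the x axis of stop_post, either way round between 0.85 and 1.25 rad and contact force between lock_cap and stop_post above 2.5 N and linear speed of lock_cap below 0.01 m/s); the robot touches nothing.
It fails at once if anything presses on the post, its pin or its plate with more than 35 N (contact force between stop_post and anything else above 35 N).
It fails at once if another thing on the benches is pushed more than 15 mm (distance of any of probe_tin, alu_block, screwdriver_1, tape_amber, ok_stamp, marker_black, marker_red from where it was at the start of the episode above 0.015 m).
It also fails if it takes over 72 s, if anything falls off the work surface, if the arm or the gripper's body presses on something with over 40 N, if the wrist force passes 120 N, or if a joint passes its speed limit or range.

## Working session

There is one attempt and no reset: what is moved stays moved. The work goes in short steps, Python scripts to look and compute and a tool call to move; the robot and the scene stay as the last step left them, time stands still between calls to the robot, and variables do not carry over. Pictures are saved under pics/ and viewed, at most 13 in all, crops included, and the job is handed in when it is done.

Besides the shell and the picture viewer there is one more tool, called after "Call:" in YAML: its name, and indented under it one key for each argument. play_rows: Moves the arm, as the interface text tells. Its arguments: {"type":"object","properties":{"moves":{"type":"array","items":{"type":"array","items":{"type":"array","items":{"type":"number"}}}},"fingers":{"type":"number"}},"required":["moves"]}

```bash
mkdir -p pics; ls; cat > h.py <<'E'
from rig import bot
import numpy as np, cv2
def ray(p,uv):
    R=np.array(p["R"]);t=np.array(p["t"])
    d=R.T@np.array([(uv[0]-p["cx"])/p["fx"],(uv[1]-p["cy"])/p["fy"],1.0])
    return -R.T@t,d
def atz(p,uv,z):
    c,d=ray(p,uv); return c+d*(z-c[2])/d[2]
def proj(p,X):
    q=np.array(p["R"])@np.array(X)+np.array(p["t"]); return np.array([p["fx"]*q[0]/q[2]+p["cx"],p["fy"]*q[1]/q[2]+p["cy"]])
def tri(p1,u1,p2,u2):
    c1,d1=ray(p1,u1);c2,d2=ray(p2,u2)
    A=np.c_[d1,-d2]; s=np.linalg.lstsq(A,c2-c1,rcond=None)[0]
    a=c1+d1*s[0];b=c2+d2*s[1]; return (a+b)/2,np.linalg.norm(a-b)
E
python3 - <<'E'
from h import *
T=bot.capture("top");S=bot.capture("side")
cv2.imwrite("pics/t0.png",T["image"]);cv2.imwrite("pics/s0.png",S["image"])
for p,n in((T,"top"),(S,"side")):
    print(n,"cam",np.round(-np.array(p["R"]).T@np.array(p["t"]),3),p["fx"],np.round(p["R"],2).tolist())
for q,z in dict(foot_top=.014,nut_top=.0215,spacer_wide_mid=.013,spacer_narrow_mid=.007,lock_cap_mid=.010,cap_floor=.006).items():
    a=bot.pinpoint(T,q)[:2];b=bot.pinpoint(S,q)[:2]
    print(q,[(np.round(x["centre"],1),round(x["confidence"],2),np.round(atz(T,x["centre"],z),4)) for x in a],[(np.round(x["centre"],1),round(x["confidence"],2),np.round(atz(S,x["centre"],z),4)) for x in b])
    if a and b: print("  tri",np.round(tri(T,a[0]["centre"],S,b[0]["centre"]),4) if 0 else tri(T,a[0]["centre"],S,b[0]["centre"]))
s=bot.read_state();print(s)
E
```

```text
pics
top cam [0.22  0.133 1.032] 508.8059634359589 [[0.03, -1.0, -0.0], [-0.98, -0.03, -0.21], [0.21, 0.01, -0.98]]
side cam [ 0.028 -0.024  0.791] 444.46484864833735 [[0.36, -0.93, 0.01], [-0.79, -0.32, -0.53], [0.5, 0.18, -0.85]]
foot_top [(array([431.2, 216.6]), 0.69, array([ 0.5013, -0.0716,  0.014 ]))] [(array([426.7, 273.3]), 0.97, array([ 0.4957, -0.0779,  0.014 ]))]
  tri (array([ 0.5082898 , -0.0778487 , -0.00851676]), np.float64(0.003567074612384429))
nut_top [(array([433.7, 220.5]), 0.63, array([ 0.4911, -0.0752,  0.0215])), (array([225.4, 252.3]), 0.17, array([0.4119, 0.3472, 0.0215]))] [(array([428.5, 270.8]), 0.87, array([ 0.4979, -0.0793,  0.0215]))]
  tri (array([ 0.48928894, -0.07568841,  0.0330852 ]), np.float64(0.0061243001933728525))
spacer_wide_mid [(array([268. , 232.8]), 0.6, array([0.457 , 0.2643, 0.013 ]))] [(array([263.8, 234.6]), 0.76, array([0.4593, 0.2612, 0.013 ]))]
  tri (array([0.45810602, 0.26273918, 0.01297927]), np.float64(0.0037902301347372954))
spacer_narrow_mid [(array([306.7, 202.2]), 0.66, array([0.5267, 0.1875, 0.007 ]))] [(array([308.5, 220.9
[... 817 characters left out ...]
.51379095e-04,
        6.76884661e+01, -1.02276365e+01]), 'qvel': array([ 0.0369226 , -0.0887527 , -0.03266495, -0.03693145, -0.0636567 ,
        0.04952472]), 'tau': array([-1.05629901e-03, -4.39859998e+01, -1.76951748e+01,  6.32509170e-02,
        5.04237902e-02, -1.24239043e-05]), 'position': array([0.16233076, 0.60354792, 0.23658094]), 'tcp_rot': array([[-9.65673395e-01,  2.59759296e-01,  4.34020568e-05],
       [ 2.59759298e-01,  9.65673394e-01,  5.96987397e-05],
       [-2.64049090e-05,  6.89235725e-05, -9.99999997e-01]]), 'force': array([-0.05652952, -0.60879745,  1.50794948]), 'moment': array([ 0.00976082, -0.00366507,  0.00114879]), 'grasp_force': 0.0, 'opening': 1.0044398799727643}
```

View pics/t0.png

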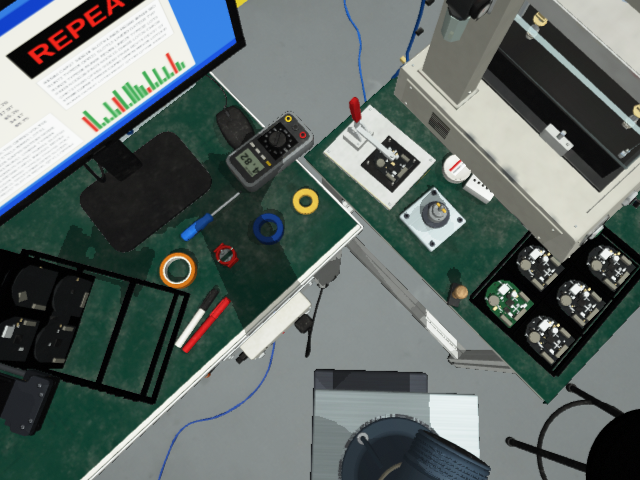

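View pics/s0.png

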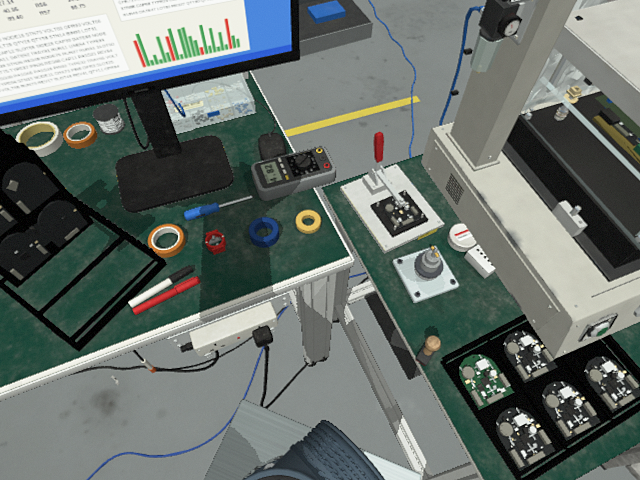

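```bash
cat >> h.py <<'E'
from scipy.optimize import least_squares
def cyl(x,y,z0,z1,r,n=60):
    a=np.linspace(0,2*np.pi,n,endpoint=False)
    return np.array([[x+r*np.cos(t),y+r*np.sin(t),z] for z in(z0,z1) for t in a])
def hullmask(p,pts,s=8):
    u=np.array([proj(p,q) for q in pts]);return u
def hullcent(u):
    h=cv2.convexHull(u.astype(np.float32)); m=cv2.moments(h); return np.array([m["m10"]/m["m00"],m["m01"]/m["m00"]]),m["m00"]
def maskhull(m):
    ys,xs=np.nonzero(m);return hullcent(np.c_[xs,ys].astype(float))
def fitcyl(p,mask,z0,z1,r,x0):
    c,A=maskhull(mask)
    f=lambda v:hullcent(np.array([proj(p,q) for q in cyl(v[0],v[1],z0,z1,r)]))[0]-c
    s=least_squares(f,x0,diff_step=1e-3); return s.x,A,hullcent(np.array([proj(p,q) for q in cyl(*s.x,z0,z1,r)]))[1]
E
python3 - <<'E'
from h import *
T=bot.capture("top");S=bot.capture("side")
def crop(p,c,w=40,h=30,k=10):
    x,y=int(c[0])-w//2,int(c[1])-h//2
    return cv2.resize(p["image"][y:y+h,x:x+w],None,fx=k,fy=k,interpolation=cv2.INTER_CUBIC),(x,y)
a,o1=crop(T,(432,217),80,60,5);b,o2=crop(S,(426,268),80,60,5);c,o3=crop(T,(225,254));d,o4=crop(S,(216,242))
print(o1,o2,o3,o4)
cv2.imwrite("pics/m1.png",np.vstack([np.hstack([a,b]),np.hstack([c,d])]))
for q,z,r,x0 in(("spacer_wide",.026,.031,(.458,.262)),("spacer_narrow",.014,.027,(.527,.188)),("lock_cap",.02,.0215,(.411,.349))):
    for p,n in((T,"T"),(S,"S")):
        m=bot.silhouettes(p,q)
        if m: print(q,n,round(m[0]["confidence"],2),fitcyl(p,m[0]["pixels"],0,z,r,x0))
for p,n in((T,"T"),(S,"S")):
    m=bot.silhouettes(p,"stop_post"); print(n,[(x["confidence"],x["centre"],x["pixels"].sum()) for x in m[:2]])
    np.save("post"+n,m[0]["pixels"])
    g=cv2.convexHull(np.argwhere(m[0]["pixels"])[:,::-1].astype(np.int32)); print(cv2.approxPolyDP(g,3,True)[:,0].tolist())
E
```

```text
(392, 187) (386, 238) (205, 239) (196, 227)Traceback (most recent call last):
  File "<stdin>", line 11, in <module>
ValueError: it knows: alu_block, cap_floor, foot_top, lock_cap_mid, marker_black, marker_red, nut_top, ok_stamp, probe_tin, screwdriver, spacer_narrow_mid, spacer_wide_mid, stop_post, tape_amber
```

View pics/m1.png

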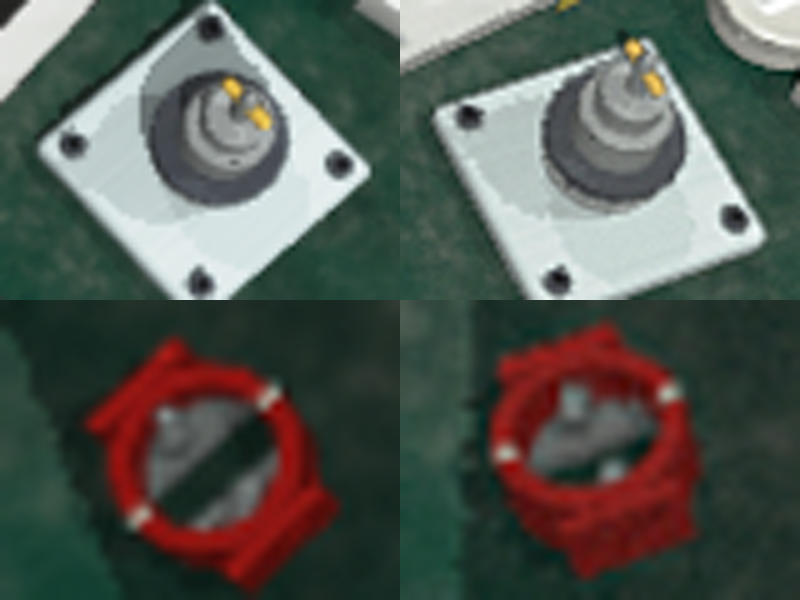

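```bash
python3 - <<'E'
from h import *
T=bot.capture("top");S=bot.capture("side")
for q,z,r,x0 in(("spacer_wide_mid",.026,.031,(.458,.262)),("spacer_narrow_mid",.014,.027,(.527,.188)),("lock_cap_mid",.02,.0215,(.411,.349))):
    for p,n in((T,"T"),(S,"S")):
        m=bot.silhouettes(p,q)
        if m: print(q,n,round(m[0]["confidence"],2),fitcyl(p,m[0]["pixels"],0,z,r,x0))
o=-.4
Tp=lambda x,y:np.array([x/5+392+o,y/5+187+o]);Sp=lambda x,y:np.array([x/5+386+o,y/5+238+o])
fT=Tp(206,154.8);fS=Sp(202.5,167.5)
print("foot T",atz(T,fT,.014),"S",atz(S,fS,.014),tri(T,fT,S,fS))
print("pin tri",tri(T,Tp(245.5,103.5),S,Sp(244.5,66)))
ang=lambda a,b:np.degrees(np.arctan2(b[1]-a[1],b[0]-a[0]))
h=[atz(T,Tp(*c),.014) for c in((210,28),(340,163),(202,284),(72,144))]
print("yaw",[ang(h[0],h[1]),ang(h[3],h[2]),ang(h[3],h[0]),ang(h[2],h[1])],[np.linalg.norm(h[i]-h[i-1]) for i in range(4)])
hS=[atz(S,Sp(*c),.014) for c in((70,117),(157,280),(335,218))];print(ang(hS[0],hS[1]),ang(hS[1],hS[2]))
w=[atz(T,np.array([x/10+205-.45,y/10+239-.45]),.02) for x,y in((270,98),(140,217))];print("cap T",np.mean(w,0),ang(*w),np.linalg.norm(w[0]-w[1]))
w=[atz(S,np.array([x/10+196-.45,y/10+227-.45]),.02) for x,y in((270,93),(105,153))];print("cap S",np.mean(w,0),ang(*w))
for p in(T,S):
  for hh in (0,9,18): print(hh,proj(p,[*(atz(T,fT,.014)[:2] if p is T else atz(S,fS,.014)[:2]),.0915+hh/1000]))
print("pin px",Tp(245.5,103.5),Sp(244.5,66))
E
```

```text
spacer_wide_mid T 0.81 (array([0.46599168, 0.26319967]), 761.5, 789.5661414011847)
spacer_wide_mid S 0.7 (array([0.46505779, 0.26431163]), 711.5, 784.3555348990485)
spacer_narrow_mid T 0.9 (array([0.52839333, 0.19042205]), 508.5, 549.0621089355554)
spacer_narrow_mid S 0.7 (array([0.52753959, 0.19117062]), 456.0, 503.6136523645837)
lock_cap_mid T 0.59 (array([0.4089668 , 0.34810731]), 347.5, 396.8990706100594)
lock_cap_mid S 0.66 (array([0.4070845 , 0.34856893]), 366.5, 405.12081877642777)
foot T [ 0.49933802 -0.07492304  0.014     ] S [ 0.5000854  -0.07557012  0.014     ] (array([ 0.49925243, -0.07512   ,  0.01499706]), np.float64(0.0008475883368986372))
pin tri (array([ 0.49803164, -0.07398032,  0.09474891]), np.float64(0.000321128051518644))
yaw [np.float64(-137.02927692751493), np.float64(-137.42916415874004), np.float64(-48.02778308778355), np.float64(-47.45451588441686)] [np.float64(0.0777199396933651), np.float64(0.07760810636142149), np.float64(0.07825735516369024), np.float64(0.07838358270993931)]
-138.20289292346266 -48.25125448197724
cap T [0.40804801 0.34785362 0.02      ] 135.8645701506142 0.03524857105577666
cap S [0.40837662 0.34813091 0.02      ] 136.3397251906327
0 [440.89484016 207.09837006]
9 [441.91698917 205.77736254]
18 [442.95788577 204.43212597]
0 [435.11186103 251.10686606]
9 [436.25315387 248.57486734]
18 [437.41615407 245.99471006]
pin px [440.7 207.3] [434.5 250.8]
```

```bash
cat > plan.py <<'E'
import sys
from h import *
def psi(R): return np.degrees(np.arctan2(R[1][1],R[0][1]))
def plan(wps,smax=40,amax=8.4):
    s=bot.read_state();p=np.array(s["position"]);a=psi(s["tcp_rot"]);out=[]
    print("t",round(s["time_s"],2),"p",np.round(p*1000,1),"psi",round(a,1),"j",np.round(s["joint_positions"]),"f",np.round(s["force"],1),"op",round(s["opening"],3),"g",round(s["grasp_force"],1))
    for x,y,z,b in wps:
        d=np.array([x,y,z])*1.0-p*1000; da=b-a
        n=max(1,int(np.ceil(max(np.linalg.norm(d)/smax,abs(da)/amax-1e-3))))
        for i in range(n):
            r=np.radians(a);e=d/n
            out.append([round(-np.sin(r)*e[0]+np.cos(r)*e[1],1),round(np.cos(r)*e[0]+np.sin(r)*e[1],1),round(-e[2],1),0,0,round(-np.radians(da/n),4)])
            a+=da/n
        p=np.array([x,y,z])/1000
    for i in range(0,len(out),5): print(out[i:i+5])
if __name__=="__main__":
    plan([list(map(float,w.split(","))) for w in sys.argv[1:]])
E
python3 plan.py 465.5,263.7,100,131
```

```text
t 1.2 p [162.4 603.5 236.6] psi 74.9 j [ 65.  30.  82.  -0.  68. -10.] f [-0.  -0.9 -0. ] op 1.001 g 0.0
[[np.float64(-31.8), np.float64(-20.8), np.float64(11.4), 0, 0, np.float64(-0.0815)], [np.float64(-30.0), np.float64(-23.3), np.float64(11.4), 0, 0, np.float64(-0.0815)], [np.float64(-28.0), np.float64(-25.7), np.float64(11.4), 0, 0, np.float64(-0.0815)], [np.float64(-25.8), np.float64(-27.9), np.float64(11.4), 0, 0, np.float64(-0.0815)], [np.float64(-23.4), np.float64(-29.9), np.float64(11.4), 0, 0, np.float64(-0.0815)]]
[[np.float64(-20.9), np.float64(-31.7), np.float64(11.4), 0, 0, np.float64(-0.0815)], [np.float64(-18.3), np.float64(-33.3), np.float64(11.4), 0, 0, np.float64(-0.0815)], [np.float64(-15.5), np.float64(-34.6), np.float64(11.4), 0, 0, np.float64(-0.0815)], [np.float64(-12.6), np.float64(-35.8), np.float64(11.4), 0, 0, np.float64(-0.0815)], [np.float64(-9.7), np.float64(-36.7), np.float64(11.4), 0, 0, np.float64(-0.0815)]]
[[np.float64(-6.6), np.float64(-37.4), np.float64(11.4), 0, 0, np.float64(-0.0815)], [np.float64(-3.6), np.float64(-37.8), np.float64(11.4), 0, 0, np.float64(-0.0815)]]
```

Call:
play_rows:
  moves:
    - [[-31.8,-20.8,11.4,0,0,-0.0815],[-30,-23.3,11.4,0,0,-0.0815],[-28,-25.7,11.4,0,0,-0.0815],[-25.8,-27.9,11.4,0,0,-0.0815],[-23.4,-29.9,11.4,0,0,-0.0815]]
  fingers: 1

```text
time_s: 1.7
position: [0.2897, 0.4608, 0.1794]
tcp_rot: [[-0.989, -0.148, 0.001], [-0.148, 0.989, 0.001], [-0.001, 0.0, -1.0]]
force: [-0.4, 0.0, -0.7]
opening: 0.997
grasp_force: 0.0
```

Call:
play_rows:
  moves:
    - [[-20.9,-31.7,11.4,0,0,-0.0815],[-18.3,-33.3,11.4,0,0,-0.0815],[-15.5,-34.6,11.4,0,0,-0.0815],[-12.6,-35.8,11.4,0,0,-0.0815],[-9.7,-36.7,11.4,0,0,-0.0815]]

```text
time_s: 2.2
position: [0.4163, 0.319, 0.1223]
tcp_rot: [[-0.85, -0.527, 0.001], [-0.527, 0.85, 0.0], [-0.001, -0.0, -1.0]]
force: [0.8, -0.2, 0.0]
opening: 0.998
grasp_force: 0.0
```

Call:
play_rows:
  moves:
    - [[-6.6,-37.4,11.4,0,0,-0.0815],[-3.6,-37.8,11.4,0,0,-0.0815],[0,0,0,0,0,0],[0,0,0,0,0,0]]

```text
time_s: 2.6
position: [0.466, 0.2628, 0.0995]
tcp_rot: [[-0.757, -0.653, -0.001], [-0.653, 0.757, 0.0], [0.001, 0.001, -1.0]]
force: [-0.1, 0.5, 0.2]
opening: 1.0
grasp_force: 0.0
```

```bash
sed -i 's/out.append(\[/out.append([float(v) for v in [/; s/,4)\])$/,4)]])/' plan.py; python3 plan.py 465.5,263.7,60,131 465.5,263.7,22,131
```

```text
t 2.6 p [466.  262.8  99.5] psi 130.8 j [  17.   35.  102.    0.   43. -113.] f [-0.1  0.5  0.2] op 1.0 g 0.0
[[-0.2, 1.0, 39.5, 0.0, 0.0, -0.0035], [-0.0, 0.0, 38.0, 0.0, 0.0, -0.0]]
```

Call:
play_rows:
  moves:
    - [[0,1,20,0,0,0],[0,0,20,0,0,0],[0,0,20,0,0,0],[0,0,17,0,0,0],[0,0,0,0,0,0]]

```text
time_s: 3.1
position: [0.4626, 0.265, 0.0215]
tcp_rot: [[-0.754, -0.657, -0.004], [-0.657, 0.754, -0.001], [0.004, 0.002, -1.0]]
force: [0.3, -0.3, 0.7]
opening: 0.999
grasp_force: 0.0
```

Call:
play_rows:
  moves:
    - [[0,0,0,0,0,0],[0,0,0,0,0,0],[0,0,0,0,0,0],[0,0,0,0,0,0],[0,0,0,0,0,0]]
  fingers: 0.3

```text
time_s: 3.6
position: [0.4654, 0.2645, 0.0236]
tcp_rot: [[-0.755, -0.656, 0.001], [-0.656, 0.755, 0.001], [-0.001, -0.0, -1.0]]
force: [-1.2, 1.8, 4.7]
opening: 0.713
grasp_force: 30.0
```

Call:
play_rows:
  moves:
    - [[0,0,0,0,0,0],[0,0,0,0,0,0],[0,0,0,0,0,0.1],[0,0,0,0,0,0.147],[0,0,0,0,0,0.147]]
  fingers: 1

```text
time_s: 4.1
position: [0.4648, 0.2639, 0.0224]
tcp_rot: [[-0.951, -0.31, -0.001], [-0.31, 0.951, -0.0], [0.001, -0.0, -1.0]]
force: [0.3, -0.6, 0.8]
opening: 0.99
grasp_force: 0.0
```

Call:
play_rows:
  moves:
    - [[0,0,0,0,0,0.147],[0,0,0,0,0,0.147],[0,0,0,0,0,0.147],[0,0,0,0,0,0.147],[0,0,0,0,0,0.147]]

```text
time_s: 4.6
position: [0.4648, 0.2639, 0.0224]
tcp_rot: [[-0.913, 0.408, -0.001], [0.408, 0.913, -0.0], [0.0, -0.001, -1.0]]
force: [0.3, -0.3, -0.2]
opening: 1.0
grasp_force: 0.0
```

Call:
play_rows:
  moves:
    - [[0,0,0,0,0,0.147],[0,0,0,0,0,0.147],[0,0,0,0,0,0.147],[0,0,0,0,0,0],[0,0,0,0,0,0]]

```text
time_s: 5.1
position: [0.4649, 0.264, 0.0225]
tcp_rot: [[-0.659, 0.752, -0.0], [0.752, 0.659, -0.0], [0.0, -0.0, -1.0]]
force: [0.3, 0.2, -0.1]
opening: 0.999
grasp_force: 0.0
```

```bash
python3 plan.py 465.5,264,22,41
```

```text
t 5.1 p [464.9 264.   22.5] psi 41.2 j [ 18.  43. 103.  -0.  34. -24.] f [ 0.3  0.2 -0.1] op 0.999 g 0.0
[[-0.4, 0.5, 0.5, 0.0, 0.0, 0.0034]]
```

Call:
play_rows:
  moves:
    - [[0,0,0,0,0,0],[0,0,0,0,0,0],[0,0,0,0,0,0],[0,0,0,0,0,0],[0,0,-10,0,0,0]]
  fingers: 0.3

```text
time_s: 5.6
position: [0.4642, 0.2639, 0.0321]
tcp_rot: [[-0.657, 0.754, -0.002], [0.754, 0.657, -0.001], [0.001, -0.002, -1.0]]
force: [0.4, -0.4, -1.9]
opening: 0.689
grasp_force: 30.0
```

Call:
play_rows:
  moves:
    - [[0,0,-30,0,0,0],[0,0,-40,0,0,0],[0,0,-40,0,0,0]]

```text
time_s: 5.9
position: [0.464, 0.2638, 0.1439]
tcp_rot: [[-0.657, 0.754, -0.002], [0.754, 0.657, -0.001], [0.001, -0.002, -1.0]]
force: [-0.6, -1.2, -1.4]
opening: 0.687
grasp_force: 30.0
```

```bash
python3 plan.py 499.3,-75,150,42
```

```text
t 5.9 p [464.  263.8 143.9] psi 41.0 j [ 18.  31. 100.  -0.  49. -23.] f [-0.6 -1.2 -1.4] op 0.687 g 30.0
[[-31.0, -21.8, -0.7, 0.0, 0.0, -0.0019], [-30.9, -21.8, -0.7, 0.0, 0.0, -0.0019], [-30.9, -21.9, -0.7, 0.0, 0.0, -0.0019], [-30.9, -21.9, -0.7, 0.0, 0.0, -0.0019], [-30.8, -22.0, -0.7, 0.0, 0.0, -0.0019]]
[[-30.8, -22.0, -0.7, 0.0, 0.0, -0.0019], [-30.7, -22.1, -0.7, 0.0, 0.0, -0.0019], [-30.7, -22.2, -0.7, 0.0, 0.0, -0.0019], [-30.6, -22.2, -0.7, 0.0, 0.0, -0.0019]]
```

Call:
play_rows:
  moves:
    - [[-31,-21.8,-0.7,0,0,-0.002],[-31,-21.8,-0.7,0,0,-0.002],[-31,-21.9,-0.7,0,0,-0.002],[-31,-21.9,-0.7,0,0,-0.002],[-30.8,-22,-0.7,0,0,-0.002]]

```text
time_s: 6.4
position: [0.4843, 0.0743, 0.1468]
tcp_rot: [[-0.664, 0.747, -0.0], [0.747, 0.664, -0.0], [0.0, -0.0, -1.0]]
force: [0.1, -0.2, -2.1]
opening: 0.689
grasp_force: 30.0
```

Call:
play_rows:
  moves:
    - [[-30.8,-22,-0.7,0,0,-0.002],[-30.7,-22.1,-0.7,0,0,-0.002],[-30.7,-22.2,-0.7,0,0,-0.002],[-30.6,-22.2,-0.7,0,0,-0.002],[0,0,0,0,0,0]]

```text
time_s: 6.9
position: [0.5023, -0.0796, 0.1499]
tcp_rot: [[-0.666, 0.746, 0.004], [0.746, 0.666, -0.003], [-0.005, 0.001, -1.0]]
force: [0.3, 0.2, -1.9]
opening: 0.689
grasp_force: 30.0
```

```bash
python3 - <<'E'
from h import *
T=bot.capture("top");S=bot.capture("side")
s=bot.read_state();P=s["position"];print(np.round(P,4),s["opening"])
im=[]
for p in(T,S):
    c=proj(p,P);print(c,proj(p,[P[0],P[1],P[2]-.009]))
    x,y=int(c[0])-40,int(c[1])-30
    im.append(cv2.resize(p["image"][y:y+60,x:x+80],None,fx=5,fy=5,interpolation=cv2.INTER_CUBIC))
    for m in bot.silhouettes(p,"spacer_wide_mid")[:1]:
        print(m["confidence"],m["centre"],fitcyl(p,m["pixels"],P[2]-.022,P[2]+.004,.031,P[:2]))
cv2.imwrite("pics/m2.png",np.hstack(im))
E
```

```text
[ 0.5001 -0.0755  0.1493] 0.6887816838994285
[448.10471734 197.78689141] [446.97171705 199.25110021]
[442.79079563 233.95837297] [441.52445664 236.7688969 ]
0.94 [437.2, 239.6] (array([ 0.49508116, -0.07159989]), 851.5, 1149.0668139699847)
```

View pics/m2.png

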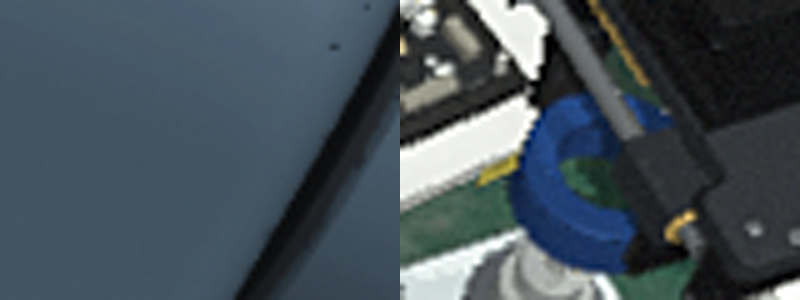

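```bash
python3 - <<'E'
from h import *
S=bot.capture("side");s=bot.read_state();P=s["position"];print(np.round(P,4),np.round(s["tcp_rot"],4).tolist())
x0,y0=402,203;k=10
im=cv2.resize(S["image"][y0:y0+58,x0:x0+78],None,fx=k,fy=k,interpolation=cv2.INTER_CUBIC)
for z,r,c in((P[2]-.022,.031,(0,255,255)),(P[2]+.004,.031,(0,255,0)),(P[2]+.004,.01875,(0,255,0))):
    u=np.array([proj(S,q) for q in cyl(P[0],P[1],z,z,r)])[:60]
    cv2.polylines(im,[np.round(((u-[x0,y0])+.45)*k).astype(np.int32)],True,c,1)
cv2.imwrite("pics/m3.png",im)
E
```

```text
[ 0.4998 -0.0736  0.1491] [[-0.6708, 0.7416, -0.0013], [0.7416, 0.6708, 0.0007], [0.0014, -0.0005, -1.0]]
```

View pics/m3.png

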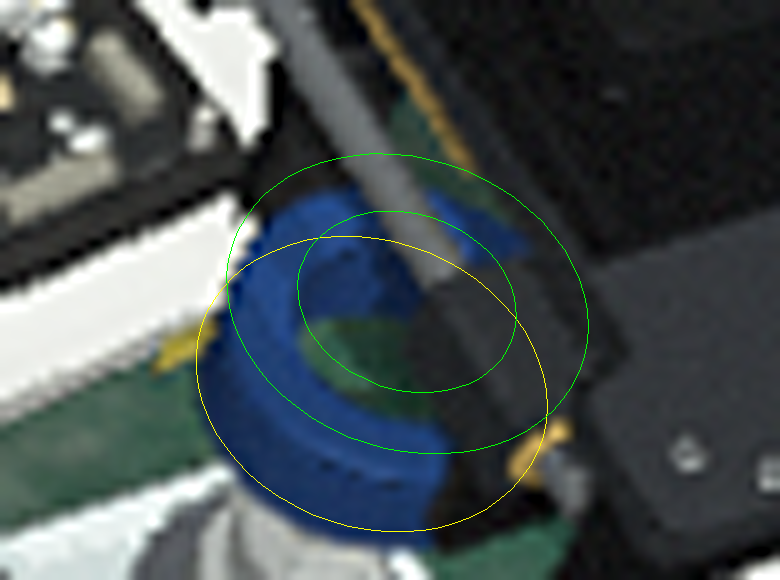

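Call:
play_rows:
  moves:
    - [[0,0,10,0,0,0],[0,0,8,0,0,0],[0,0,0,0,0,0],[0,0,0,0,0,0],[0,0,0,0,0,0]]

```text
time_s: 7.65
position: [0.5007, -0.0747, 0.131]
tcp_rot: [[-0.67, 0.742, -0.0], [0.742, 0.67, 0.0], [0.0, -0.0, -1.0]]
force: [-0.0, -0.7, -1.6]
opening: 0.686
grasp_force: 30.0
```

```bash
cat > chk.py <<'E'
from h import *
from plan import psi
def blue(p):
    hsv=cv2.cvtColor(p["image"],cv2.COLOR_BGR2HSV); return cv2.inRange(hsv,(105,120,40),(125,255,255))
Ps=[]
for i in range(3):
    S=bot.capture("side");s=bot.read_state();Ps.append(s["position"])
P=np.mean(Ps,0);print(np.round(Ps,4).tolist(),psi(s["tcp_rot"]),np.round(np.array(s["tcp_rot"])[:,2],4),s["opening"])
m=blue(S);c=proj(S,P).astype(int);b=np.zeros_like(m);b[c[1]-20:c[1]+32,c[0]-32:c[0]+32]=m[c[1]-20:c[1]+32,c[0]-32:c[0]+32]
n,l,st,_=cv2.connectedComponentsWithStats(b);k=1+np.argmax(st[1:,4]);ys,xs=np.nonzero(l==k)
g=lambda u:(u[:,0].min(),(u@[1,-1]/2**.5).min(),(u@[1,1]/2**.5).min(),u[:,1].max())
hull=np.c_[xs,ys].astype(float)
print("obs left,downleft,upleft,bottom",np.round(g(hull)-np.array([.5,.5,.5,-.5])+0,1))
for dz in(0,-.003):
    u=np.array([proj(S,q) for q in cyl(P[0],P[1],P[2]-.022+dz,P[2]+.004+dz,.031)]);print(dz,np.round(g(u),1))
u=np.array([proj(S,q) for q in cyl(P[0]-.67*.002,P[1]+.74*.002,P[2]-.022,P[2]+.004,.031)]);print("x+2",np.round(g(u),1))
u=np.array([proj(S,q) for q in cyl(P[0]+.74*.002,P[1]+.67*.002,P[2]-.022,P[2]+.004,.031)]);print("y+2",np.round(g(u),1))
cv2.imwrite("pics/raw.png",S["image"])
E
python3 chk.py
```

```text
[[0.5008, -0.0749, 0.1311], [0.5008, -0.0749, 0.1312], [0.5008, -0.0749, 0.1312]] 42.05841492259531 [ 5.e-04 -2.e-04 -1.e+00] 0.694556370402984
obs left,downleft,upleft,bottom [420.5 119.  464.1 262.5]
0 [419.9 120.4 462.5 260.5]
-0.003 [419.6 119.6 462.9 261.4]
x+2 [419.  119.5 462.1 260.9]
y+2 [419.4 120.7 461.5 259.6]
```

Call:
play_rows:
  moves:
    - [[0.9,-0.8,8,0,0,0],[0,0,8,0,0,0],[0,0,8,0,0,0],[0,0,5,0,0,0],[0,0,0,0,0,0]]

```text
time_s: 8.3
position: [0.4987, -0.0745, 0.1009]
tcp_rot: [[-0.67, 0.743, -0.002], [0.743, 0.67, 0.001], [0.002, -0.001, -1.0]]
force: [-0.8, -0.1, -2.4]
opening: 0.691
grasp_force: 30.0
```

```bash
python3 chk.py; python3 - <<'E'
from h import *
i=cv2.imread("pics/raw.png");cv2.imwrite("pics/m4.png",cv2.resize(i[215:280,395:475],None,fx=9,fy=9,interpolation=cv2.INTER_CUBIC))
E
```

```text
[[0.4991, -0.0747, 0.1014], [0.4993, -0.0747, 0.1018], [0.4995, -0.0748, 0.102]] 42.05437412678971 [ 1.e-04 -0.e+00 -1.e+00] 0.6915330630644538
obs left,downleft,upleft,bottom [417.5 110.5 467.6 270.5]
0 [416.5 111.7 466.6 269.1]
-0.003 [416.1 110.9 467.  269.9]
x+2 [415.5 110.7 466.2 269.5]
y+2 [416.  111.9 465.7 268.2]
```

View pics/m4.png

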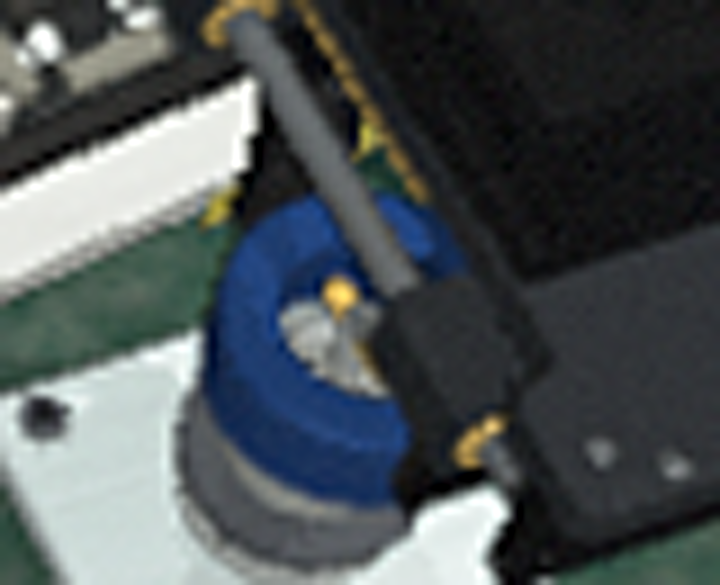

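Call:
play_rows:
  moves:
    - [[0,0,4,0,0,0],[0,0,4,0,0,0],[0,0,2,0,0,0],[0,0,0,0,0,0]]

```text
time_s: 8.85
position: [0.4992, -0.0746, 0.0918]
tcp_rot: [[-0.67, 0.743, -0.0], [0.743, 0.67, 0.0], [0.001, -0.0, -1.0]]
force: [0.7, 0.4, -1.9]
opening: 0.692
grasp_force: 30.0
```

Call:
play_rows:
  moves:
    - [[0,0,1,0,0,0],[0,0,1,0,0,0],[0,0,1,0,0,0]]

```text
time_s: 9.15
position: [0.4995, -0.0742, 0.0894]
tcp_rot: [[-0.669, 0.743, 0.001], [0.743, 0.669, 0.001], [0.0, 0.001, -1.0]]
force: [0.4, 3.0, 0.0]
opening: 0.689
grasp_force: 30.1
```

Call:
play_rows:
  moves:
    - [[0,0,1,0,0,0],[0,0,1,0,0,0],[0,0,0,0,0,0]]

```text
time_s: 9.45
position: [0.4994, -0.0742, 0.0868]
tcp_rot: [[-0.669, 0.743, -0.0], [0.743, 0.669, 0.001], [0.001, 0.001, -1.0]]
force: [1.6, 5.8, -0.8]
opening: 0.692
grasp_force: 30.1
```

Call:
play_rows:
  moves:
    - [[0.5,0.9,0,0,0,0],[0,0,1,0,0,0],[0,0,1,0,0,0],[0,0,0,0,0,0]]

```text
time_s: 9.85
position: [0.4996, -0.074, 0.0848]
tcp_rot: [[-0.67, 0.742, -0.0], [0.742, 0.67, -0.0], [0.0, -0.0, -1.0]]
force: [0.2, 1.9, -2.3]
opening: 0.691
grasp_force: 30.1
```

Call:
play_rows:
  moves:
    - [[0.2,0.3,3,0,0,0],[0,0,3,0,0,0],[0,0,3,0,0,0],[0,0,0,0,0,0]]

```text
time_s: 10.25
position: [0.4997, -0.0736, 0.0756]
tcp_rot: [[-0.67, 0.742, -0.001], [0.742, 0.67, -0.0], [0.0, -0.0, -1.0]]
force: [0.1, 0.3, -2.3]
opening: 0.692
grasp_force: 30.1
```

Call:
play_rows:
  moves:
    - [[0,0,2,0,0,0],[0,0,0,0,0,0]]

```text
time_s: 10.45
position: [0.4998, -0.0735, 0.0738]
tcp_rot: [[-0.67, 0.742, -0.0], [0.742, 0.67, -0.0], [0.0, -0.0, -1.0]]
force: [0.9, 0.2, -1.6]
opening: 0.688
grasp_force: 30.1
```

Call:
play_rows:
  moves:
    - [[0,0,1.5,0,0,0],[0,0,0,0,0,0]]

```text
time_s: 10.65
position: [0.5, -0.0735, 0.0729]
tcp_rot: [[-0.67, 0.742, 0.0], [0.742, 0.67, -0.0], [-0.0, 0.0, -1.0]]
force: [-0.1, 0.3, 2.9]
opening: 0.688
grasp_force: 30.1
```

Call:
play_rows:
  moves:
    - [[0,0,0,0,0,0],[0,0,0,0,0,0],[0,0,0,0,0,0],[0,0,-15,0,0,0],[0,0,-40,0,0,0]]
  fingers: 1

```text
time_s: 11.15
position: [0.4976, -0.0727, 0.1254]
tcp_rot: [[-0.67, 0.743, -0.007], [0.743, 0.67, 0.003], [0.007, -0.004, -1.0]]
force: [-0.4, -0.4, -0.4]
opening: 0.979
grasp_force: 0.0
```

Call:
play_rows:
  moves:
    - [[0,0,-40,0,0,0],[0,0,0,0,0,0]]

```text
time_s: 11.35
position: [0.5032, -0.0745, 0.1721]
tcp_rot: [[-0.67, 0.742, 0.01], [0.742, 0.67, -0.004], [-0.01, 0.005, -1.0]]
force: [0.8, -0.2, 0.2]
opening: 0.997
grasp_force: 0.0
```

```bash
python3 plan.py 528,190.8,100,41; python3 - <<'E'
from h import *
S=bot.capture("side")
i=S["image"];cv2.imwrite("pics/m5.png",cv2.resize(i[220:300,385:485],None,fx=7,fy=7,interpolation=cv2.INTER_CUBIC))
m=bot.silhouettes(S,"spacer_wide_mid")
for z in (.044,.0475,.051):
  if m: print(m[0]["confidence"],z,fitcyl(S,m[0]["pixels"],z,z+.026,.031,(.4995,-.074)))
E
```

```text
t 11.35 p [503.2 -74.5 172.1] psi 42.1 j [-21.  27. 103.   0.  50. -63.] f [ 0.8 -0.2  0.2] op 0.997 g 0.0
[[25.8, 28.0, 10.3, 0.0, 0.0, 0.0027], [25.8, 28.0, 10.3, 0.0, 0.0, 0.0027], [25.9, 27.9, 10.3, 0.0, 0.0, 0.0027], [26.0, 27.8, 10.3, 0.0, 0.0, 0.0027], [26.1, 27.8, 10.3, 0.0, 0.0, 0.0027]]
[[26.1, 27.7, 10.3, 0.0, 0.0, 0.0027], [26.2, 27.6, 10.3, 0.0, 0.0, 0.0027]]
0.84 0.044 (array([ 0.49865607, -0.07487578]), 913.5, 963.9924932126887)
0.84 0.0475 (array([ 0.49641329, -0.07463018]), 913.5, 973.2554904636927)
0.84 0.051 (array([ 0.49417052, -0.07438456]), 913.5, 982.6522464223672)
```

View pics/m5.png

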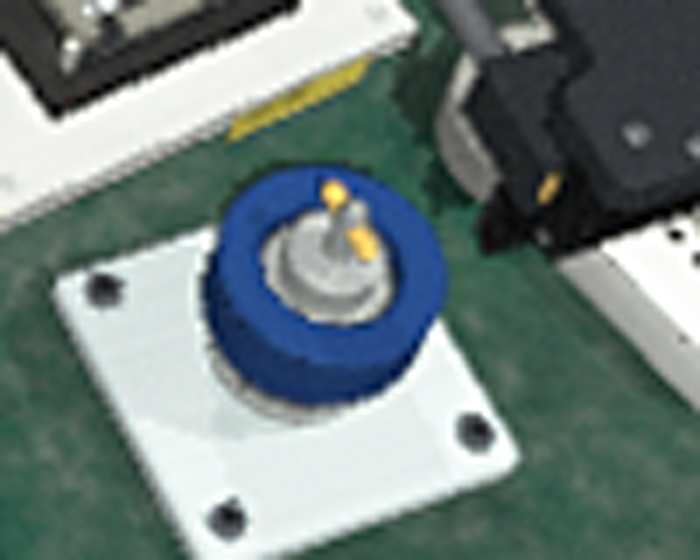

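```bash
python3 plan.py 528,190.8,80,131 528,190.8,17,131
```

```text
t 11.45 p [500.2 -73.5 168.3] psi 42.1 j [-21.  27. 103.  -0.  50. -63.] f [0.4 0.3 0.1] op 1.0 g 0.0
[[16.1, 18.0, 8.0, 0.0, 0.0, -0.1411], [13.5, 20.1, 8.0, 0.0, 0.0, -0.1411], [10.5, 21.8, 8.0, 0.0, 0.0, -0.1411], [7.3, 23.0, 8.0, 0.0, 0.0, -0.1411], [4.0, 23.8, 8.0, 0.0, 0.0, -0.1411]]
[[0.6, 24.2, 8.0, 0.0, 0.0, -0.1411], [-2.8, 24.0, 8.0, 0.0, 0.0, -0.1411], [-6.1, 23.4, 8.0, 0.0, 0.0, -0.1411], [-9.3, 22.3, 8.0, 0.0, 0.0, -0.1411], [-12.4, 20.7, 8.0, 0.0, 0.0, -0.1411]]
[[-15.2, 18.8, 8.0, 0.0, 0.0, -0.1411], [-0.0, 0.0, 31.5, 0.0, 0.0, -0.0], [-0.0, 0.0, 31.5, 0.0, 0.0, -0.0]]
```

Call:
play_rows:
  moves:
    - [[16.1,18,8,0,0,-0.141],[13.5,20.1,8,0,0,-0.141],[10.5,21.8,8,0,0,-0.141],[7.3,23,8,0,0,-0.141],[4,23.8,8,0,0,-0.141]]

```text
time_s: 11.95
position: [0.5112, 0.0478, 0.1253]
tcp_rot: [[-0.992, 0.126, -0.004], [0.126, 0.992, 0.001], [0.004, 0.0, -1.0]]
force: [0.2, 0.6, -0.1]
opening: 1.002
grasp_force: 0.0
```

Call:
play_rows:
  moves:
    - [[0.6,24.2,8,0,0,-0.141],[-2.8,24,8,0,0,-0.141],[-6.1,23.4,8,0,0,-0.141],[-9.3,22.3,8,0,0,-0.141],[-12.4,20.7,8,0,0,-0.141]]

```text
time_s: 12.45
position: [0.5238, 0.1677, 0.0852]
tcp_rot: [[-0.837, -0.547, -0.004], [-0.547, 0.837, -0.0], [0.004, 0.002, -1.0]]
force: [-0.7, 0.3, -0.1]
opening: 1.003
grasp_force: 0.0
```

Call:
play_rows:
  moves:
    - [[-15.2,18.8,8,0,0,-0.141],[0,0,0,0,0,0],[0,0,0,0,0,0]]

```text
time_s: 12.75
position: [0.5264, 0.1909, 0.0779]
tcp_rot: [[-0.756, -0.655, -0.004], [-0.655, 0.756, -0.001], [0.003, 0.002, -1.0]]
force: [-0.2, -0.4, -0.1]
opening: 0.998
grasp_force: 0.0
```

```bash
python3 plan.py 528,190.8,17,131
```

```text
t 12.75 p [526.4 190.9  77.9] psi 130.9 j [   9.   39.   98.   -0.   43. -122.] f [-0.2 -0.4 -0.1] op 0.998 g 0.0
[[-0.6, -0.5, 30.4, 0.0, 0.0, -0.001], [-0.6, -0.5, 30.4, 0.0, 0.0, -0.001]]
```

Call:
play_rows:
  moves:
    - [[0,0,20,0,0,0],[0,0,20,0,0,0],[0,0,14,0,0,0],[0,0,8,0,0,0],[0,0,0,0,0,0]]

```text
time_s: 13.25
position: [0.5272, 0.1902, 0.0164]
tcp_rot: [[-0.757, -0.654, -0.003], [-0.654, 0.757, -0.0], [0.002, 0.001, -1.0]]
force: [-0.1, -0.2, -0.1]
opening: 1.0
grasp_force: 0.0
```

Call:
play_rows:
  moves:
    - [[0,0,0,0,0,0],[0,0,0,0,0,0],[0,0,0,0,0,0],[0,0,0,0,0,0],[0,0,0,0,0,0]]
  fingers: 0.1

```text
time_s: 13.75
position: [0.5281, 0.191, 0.0179]
tcp_rot: [[-0.756, -0.655, 0.001], [-0.655, 0.756, 0.0], [-0.001, -0.0, -1.0]]
force: [0.7, -0.6, 0.4]
opening: 0.628
grasp_force: 0.6
```

Call:
play_rows:
  moves:
    - [[0,0,0,0,0,0],[0,0,0,0,0,0],[0,0,0,0,0,0.1],[0,0,0,0,0,0.147],[0,0,0,0,0,0.147]]
  fingers: 1

```text
time_s: 14.25
position: [0.5279, 0.1909, 0.0175]
tcp_rot: [[-0.951, -0.309, -0.0], [-0.309, 0.951, -0.0], [0.0, 0.0, -1.0]]
force: [-0.2, -0.4, -0.3]
opening: 0.961
grasp_force: 0.0
```

Call:
play_rows:
  moves:
    - [[0,0,0,0,0,0.147],[0,0,0,0,0,0.147],[0,0,0,0,0,0.147],[0,0,0,0,0,0.147],[0,0,0,0,0,0.147]]

```text
time_s: 14.75
position: [0.5279, 0.1909, 0.0175]
tcp_rot: [[-0.913, 0.409, -0.0], [0.409, 0.913, -0.0], [0.0, -0.0, -1.0]]
force: [-0.3, 0.6, -0.5]
opening: 1.002
grasp_force: 0.0
```

Call:
play_rows:
  moves:
    - [[0,0,0,0,0,0.147],[0,0,0,0,0,0.147],[0,0,0,0,0,0.147],[0,0,0,0,0,0],[0,0,0,0,0,0]]

```text
time_s: 15.25
position: [0.5279, 0.1909, 0.0175]
tcp_rot: [[-0.658, 0.753, -0.0], [0.753, 0.658, -0.0], [0.0, -0.0, -1.0]]
force: [-0.7, 0.3, -0.5]
opening: 1.002
grasp_force: 0.0
```

Call:
play_rows:
  moves:
    - [[0,0,0,0,0,0],[0,0,0,0,0,0],[0,0,0,0,0,0],[0,0,0,0,0,0],[0,0,0,0,0,0]]
  fingers: 0.1

```text
time_s: 15.75
position: [0.5282, 0.191, 0.0176]
tcp_rot: [[-0.656, 0.755, 0.0], [0.755, 0.656, 0.0], [-0.0, 0.0, -1.0]]
force: [0.6, 0.5, -0.2]
opening: 0.631
grasp_force: 0.2
```

Call:
play_rows:
  moves:
    - [[0,0,0,0,0,0],[0,0,0,0,0,0],[0,0,-10,0,0,0],[0,0,-20,0,0,0],[0,0,-35,0,0,0]]

```text
time_s: 16.25
position: [0.526, 0.1905, 0.0818]
tcp_rot: [[-0.656, 0.755, -0.006], [0.755, 0.656, -0.001], [0.003, -0.005, -1.0]]
force: [-0.3, 0.8, -1.6]
opening: 0.607
grasp_force: 30.0
```

Call:
play_rows:
  moves:
    - [[0,0,-40,0,0,0],[0,0,-30,0,0,0],[0,0,0,0,0,0]]

```text
time_s: 16.55
position: [0.5307, 0.1914, 0.1575]
tcp_rot: [[-0.656, 0.755, 0.01], [0.755, 0.656, 0.001], [-0.005, 0.008, -1.0]]
force: [0.8, 0.3, -1.5]
opening: 0.607
grasp_force: 30.0
```

```bash
python3 plan.py 499.7,-74.2,150,42
```

```text
t 16.55 p [530.7 191.4 157.5] psi 41.0 j [  8.  31.  96.  -0.  52. -32.] f [ 0.8  0.3 -1.5] op 0.607 g 30.0
[[-25.7, -28.2, 1.1, 0.0, 0.0, -0.0025], [-25.7, -28.3, 1.1, 0.0, 0.0, -0.0025], [-25.6, -28.4, 1.1, 0.0, 0.0, -0.0025], [-25.5, -28.4, 1.1, 0.0, 0.0, -0.0025], [-25.5, -28.5, 1.1, 0.0, 0.0, -0.0025]]
[[-25.4, -28.6, 1.1, 0.0, 0.0, -0.0025], [-25.3, -28.6, 1.1, 0.0, 0.0, -0.0025]]
```

Call:
play_rows:
  moves:
    - [[-26.3,-27.2,1,0,0,-0.0025],[-26.2,-27.3,1,0,0,-0.0025],[-26.1,-27.4,1,0,0,-0.0025],[-26,-27.5,1,0,0,-0.0025],[-25.5,-28.5,1,0,0,-0.0025]]

```text
time_s: 17.05
position: [0.5089, 0.001, 0.1468]
tcp_rot: [[-0.665, 0.746, -0.002], [0.746, 0.665, 0.0], [0.001, -0.001, -1.0]]
force: [0.5, 0.1, -0.8]
opening: 0.61
grasp_force: 30.0
```

Call:
play_rows:
  moves:
    - [[-25.4,-28.6,1,0,0,-0.0025],[-25.3,-28.6,1,0,0,-0.0025],[0,0,5,0,0,0],[0,0,5,0,0,0],[0,0,0,0,0,0]]

```text
time_s: 17.55
position: [0.4998, -0.0725, 0.1344]
tcp_rot: [[-0.669, 0.743, -0.003], [0.743, 0.669, 0.002], [0.003, -0.001, -1.0]]
force: [-1.0, 0.8, -1.2]
opening: 0.61
grasp_force: 30.0
```

Call:
play_rows:
  moves:
    - [[0,0,0,0,0,0],[0,0,0,0,0,0]]

```text
time_s: 17.75
position: [0.5011, -0.0725, 0.1355]
tcp_rot: [[-0.67, 0.742, -0.0], [0.742, 0.67, 0.0], [0.0, -0.0, -1.0]]
force: [-1.2, 0.8, -1.1]
opening: 0.608
grasp_force: 30.0
```

```bash
python3 plan.py 499.7,-74.2,132,42
```

```text
t 17.75 p [501.1 -72.5 135.5] psi 42.1 j [-21.  30. 104.   0.  46. -63.] f [-1.2  0.8 -1.1] op 0.608 g 30.0
[[-0.3, -2.2, 3.5, 0.0, 0.0, 0.0014]]
```

Call:
play_rows:
  moves:
    - [[-0.3,-2.2,3,0,0,0],[0,0,5,0,0,0],[0,0,5,0,0,0],[0,0,0,0,0,0],[0,0,0,0,0,0]]

```text
time_s: 18.25
position: [0.4996, -0.0754, 0.1223]
tcp_rot: [[-0.669, 0.744, -0.001], [0.744, 0.669, 0.0], [0.001, -0.0, -1.0]]
force: [-0.0, -0.2, -1.6]
opening: 0.612
grasp_force: 30.0
```

Call:
play_rows:
  moves:
    - [[0,0,1.5,0,0,0],[0,0,1.5,0,0,0],[0,0,1.5,0,0,0],[0,0,0,0,0,0]]

```text
time_s: 18.65
position: [0.4996, -0.0754, 0.1179]
tcp_rot: [[-0.669, 0.744, -0.0], [0.744, 0.669, 0.0], [0.0, -0.0, -1.0]]
force: [-0.2, -0.1, -1.2]
opening: 0.608
grasp_force: 30.0
```

Call:
play_rows:
  moves:
    - [[0,0,1.5,0,0,0],[0,0,1.5,0,0,0],[0,0,1.5,0,0,0],[0,0,0,0,0,0]]

```text
time_s: 19.05
position: [0.4996, -0.0754, 0.1133]
tcp_rot: [[-0.669, 0.744, -0.0], [0.744, 0.669, 0.0], [0.0, -0.0, -1.0]]
force: [-0.2, -0.2, -1.2]
opening: 0.608
grasp_force: 30.0
```

Call:
play_rows:
  moves:
    - [[0.7,0.7,0,0,0,0],[0,0,1.5,0,0,0],[0,0,1.5,0,0,0],[0,0,0,0,0,0]]

```text
time_s: 19.45
position: [0.4996, -0.0744, 0.1103]
tcp_rot: [[-0.669, 0.743, -0.0], [0.743, 0.669, 0.0], [0.0, -0.0, -1.0]]
force: [1.2, 0.5, -0.9]
opening: 0.612
grasp_force: 30.0
```

Call:
play_rows:
  moves:
    - [[0,0,1.5,0,0,0],[0,0,1.5,0,0,0],[0,0,1.5,0,0,0],[0,0,0,0,0,0]]

```text
time_s: 19.85
position: [0.4996, -0.0744, 0.1058]
tcp_rot: [[-0.669, 0.744, -0.001], [0.744, 0.669, 0.0], [0.001, -0.0, -1.0]]
force: [0.4, 0.3, -1.8]
opening: 0.612
grasp_force: 30.0
```

Call:
play_rows:
  moves:
    - [[0,0,1.5,0,0,0],[0,0,1,0,0,0],[0,0,0,0,0,0]]

```text
time_s: 20.15
position: [0.4997, -0.0744, 0.1034]
tcp_rot: [[-0.669, 0.743, -0.0], [0.743, 0.669, 0.0], [0.0, -0.0, -1.0]]
force: [0.9, 0.4, -0.5]
opening: 0.611
grasp_force: 30.0
```

Call:
play_rows:
  moves:
    - [[0,0,1,0,0,0],[0,0,1,0,0,0],[0,0,0,0,0,0]]

```text
time_s: 20.45
position: [0.4997, -0.0744, 0.1014]
tcp_rot: [[-0.669, 0.744, -0.0], [0.744, 0.669, 0.0], [0.0, -0.0, -1.0]]
force: [0.9, -0.5, -1.6]
opening: 0.609
grasp_force: 30.0
```

Call:
play_rows:
  moves:
    - [[0,0,1,0,0,0],[0,0,0.5,0,0,0],[0,0,0,0,0,0]]

```text
time_s: 20.75
position: [0.4997, -0.0744, 0.1]
tcp_rot: [[-0.669, 0.743, -0.0], [0.743, 0.669, 0.0], [0.0, -0.0, -1.0]]
force: [0.2, -0.8, -1.9]
opening: 0.611
grasp_force: 30.0
```

Call:
play_rows:
  moves:
    - [[0,0,1,0,0,0],[0,0,0.5,0,0,0],[0,0,0,0,0,0]]

```text
time_s: 21.05
position: [0.4997, -0.0744, 0.0985]
tcp_rot: [[-0.669, 0.744, -0.0], [0.744, 0.669, 0.0], [0.0, -0.0, -1.0]]
force: [0.4, 0.5, -0.2]
opening: 0.608
grasp_force: 30.0
```

Call:
play_rows:
  moves:
    - [[0,0,1,0,0,0],[0,0,0.5,0,0,0],[0,0,0,0,0,0]]

```text
time_s: 21.35
position: [0.4997, -0.0744, 0.097]
tcp_rot: [[-0.669, 0.744, -0.0], [0.744, 0.669, 0.0], [0.0, -0.0, -1.0]]
force: [0.4, -0.7, -0.9]
opening: 0.611
grasp_force: 30.0
```

Call:
play_rows:
  moves:
    - [[0,0,1,0,0,0],[0,0,0,0,0,0]]

```text
time_s: 21.55
position: [0.4997, -0.0744, 0.096]
tcp_rot: [[-0.669, 0.744, -0.0], [0.744, 0.669, 0.0], [0.0, -0.0, -1.0]]
force: [1.0, 0.1, -0.1]
opening: 0.61
grasp_force: 30.0
```

Call:
play_rows:
  moves:
    - [[0,0,1,0,0,0],[0,0,0,0,0,0]]

```text
time_s: 21.75
position: [0.4999, -0.0744, 0.0951]
tcp_rot: [[-0.669, 0.744, 0.0], [0.744, 0.669, 0.0], [-0.0, 0.0, -1.0]]
force: [0.3, 0.7, 0.4]
opening: 0.61
grasp_force: 30.0
```

Call:
play_rows:
  moves:
    - [[0,0,1,0,0,0],[0,0,0,0,0,0]]

```text
time_s: 21.95
position: [0.4996, -0.074, 0.094]
tcp_rot: [[-0.668, 0.744, -0.0], [0.744, 0.668, 0.001], [0.001, 0.0, -1.0]]
force: [1.1, 3.6, -0.5]
opening: 0.611
grasp_force: 30.0
```

Call:
play_rows:
  moves:
    - [[0,0,0.7,0,0,0],[0,0,0,0,0,0]]

```text
time_s: 22.15
position: [0.4995, -0.074, 0.0931]
tcp_rot: [[-0.669, 0.744, -0.001], [0.744, 0.669, 0.001], [0.001, -0.0, -1.0]]
force: [-0.5, 2.5, -0.5]
opening: 0.612
grasp_force: 30.0
```

Call:
play_rows:
  moves:
    - [[0.4,0.4,0.7,0,0,0],[0,0,1,0,0,0],[0,0,0,0,0,0]]

```text
time_s: 22.45
position: [0.4996, -0.0738, 0.0914]
tcp_rot: [[-0.669, 0.743, -0.001], [0.743, 0.669, 0.0], [0.001, -0.0, -1.0]]
force: [-0.4, 1.9, -0.9]
opening: 0.608
grasp_force: 30.0
```

Call:
play_rows:
  moves:
    - [[0,0,1,0,0,0],[0,0,1,0,0,0],[0,0,0,0,0,0]]

```text
time_s: 22.75
position: [0.4996, -0.0737, 0.0896]
tcp_rot: [[-0.669, 0.744, -0.001], [0.744, 0.669, 0.0], [0.001, -0.0, -1.0]]
force: [-1.2, 1.7, 1.1]
opening: 0.612
grasp_force: 30.0
```

Call:
play_rows:
  moves:
    - [[0,0,1,0,0,0],[0,0,0,0,0,0]]

```text
time_s: 22.95
position: [0.4996, -0.0738, 0.0889]
tcp_rot: [[-0.669, 0.743, -0.0], [0.743, 0.669, 0.0], [0.0, -0.0, -1.0]]
force: [-1.4, 2.4, 3.6]
opening: 0.61
grasp_force: 30.0
```

Call:
play_rows:
  moves:
    - [[0,0,0,0,0,0],[0,0,0,0,0,0],[0,0,0,0,0,0],[0,0,-10,0,0,0],[0,0,-30,0,0,0]]
  fingers: 1

```text
time_s: 23.45
position: [0.4983, -0.0736, 0.1274]
tcp_rot: [[-0.669, 0.744, -0.005], [0.744, 0.669, 0.002], [0.005, -0.003, -1.0]]
force: [1.1, -0.5, -0.7]
opening: 0.956
grasp_force: 0.0
```

Call:
play_rows:
  moves:
    - [[0,0,-40,0,0,0],[0,0,-20,0,0,0],[0,0,0,0,0,0]]

```text
time_s: 23.75
position: [0.5022, -0.0748, 0.1923]
tcp_rot: [[-0.669, 0.743, 0.008], [0.743, 0.669, -0.003], [-0.008, 0.004, -1.0]]
force: [0.8, -0.1, 0.3]
opening: 0.998
grasp_force: 0.0
```

```bash
python3 - <<'E'
from h import *
S=bot.capture("side")
i=S["image"];cv2.imwrite("pics/m6.png",cv2.resize(i[220:300,385:485],None,fx=7,fy=7,interpolation=cv2.INTER_CUBIC))
E
python3 plan.py 408.3,348,120,46
```

```text
t 23.8 p [500.9 -74.4 190.6] psi 42.0 j [-21.  25. 102.  -0.  53. -63.] f [-0.3 -0.3  0.1] op 0.998 g 0.0
[[34.2, 19.4, 6.4, 0.0, 0.0, -0.0064], [34.1, 19.6, 6.4, 0.0, 0.0, -0.0064], [33.9, 19.9, 6.4, 0.0, 0.0, -0.0064], [33.8, 20.1, 6.4, 0.0, 0.0, -0.0064], [33.7, 20.3, 6.4, 0.0, 0.0, -0.0064]]
[[33.5, 20.5, 6.4, 0.0, 0.0, -0.0064], [33.4, 20.7, 6.4, 0.0, 0.0, -0.0064], [33.3, 20.9, 6.4, 0.0, 0.0, -0.0064], [33.1, 21.1, 6.4, 0.0, 0.0, -0.0064], [33.0, 21.3, 6.4, 0.0, 0.0, -0.0064]]
[[32.9, 21.6, 6.4, 0.0, 0.0, -0.0064]]
```

View pics/m6.png

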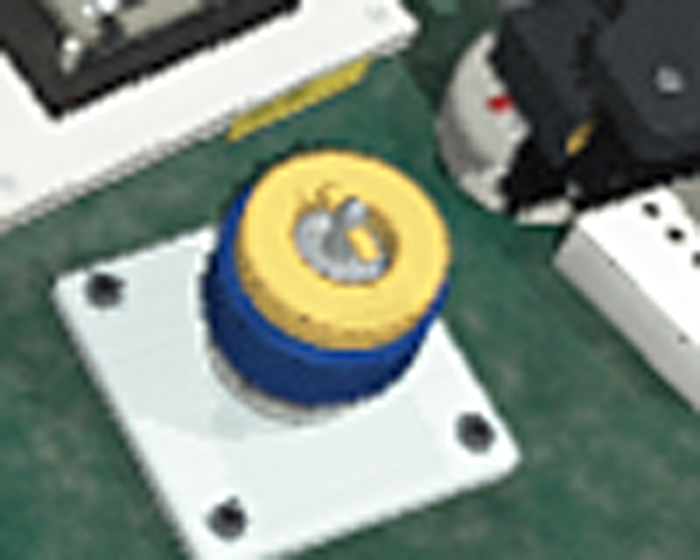

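Call:
play_rows:
  moves:
    - [[34.2,19.4,6.4,0,0,-0.0064],[34.1,19.6,6.4,0,0,-0.0064],[33.9,19.9,6.4,0,0,-0.0064],[33.8,20.1,6.4,0,0,-0.0064],[33.7,20.3,6.4,0,0,-0.0064]]

```text
time_s: 24.3
position: [0.4563, 0.1194, 0.1554]
tcp_rot: [[-0.692, 0.722, -0.002], [0.722, 0.692, -0.0], [0.002, -0.002, -1.0]]
force: [0.7, -1.5, 0.3]
opening: 0.995
grasp_force: 0.0
```

Call:
play_rows:
  moves:
    - [[33.5,20.5,6.4,0,0,-0.0064],[33.4,20.7,6.4,0,0,-0.0064],[33.3,20.9,6.4,0,0,-0.0064],[33.1,21.1,6.4,0,0,-0.0064],[33,21.3,6.4,0,0,-0.0064]]

```text
time_s: 24.8
position: [0.4142, 0.3111, 0.1232]
tcp_rot: [[-0.715, 0.699, -0.002], [0.699, 0.715, -0.001], [0.001, -0.003, -1.0]]
force: [0.7, -0.4, -1.0]
opening: 0.999
grasp_force: 0.0
```

Call:
play_rows:
  moves:
    - [[32.9,21.6,6.4,0,0,-0.0064],[0,0,0,0,0,0],[0,0,0,0,0,0],[0,0,0,0,0,0]]

```text
time_s: 25.2
position: [0.4067, 0.3474, 0.1176]
tcp_rot: [[-0.719, 0.695, -0.002], [0.695, 0.719, -0.001], [0.0, -0.002, -1.0]]
force: [-0.1, -0.6, -0.1]
opening: 1.0
grasp_force: 0.0
```

```bash
python3 plan.py 408.3,348,19,46;  python3 - <<'E'
from h import *
T=bot.capture("top")
for m in bot.silhouettes(T,"lock_cap_mid")[:1]: print(m["confidence"],fitcyl(T,m["pixels"],0,.02,.0215,(.408,.348)))
E
```

```text
t 25.2 p [406.7 347.4 117.6] psi 46.0 j [ 29.  33. 101.  -0.  46. -17.] f [-0.1 -0.6 -0.1] op 1.0 g 0.0
[[-0.2, 0.5, 32.9, 0.0, 0.0, -0.0002], [-0.2, 0.5, 32.9, 0.0, 0.0, -0.0002], [-0.2, 0.5, 32.9, 0.0, 0.0, -0.0002]]
```

Call:
play_rows:
  moves:
    - [[0,0.5,35,0,0,0],[0,0,30,0,0,0],[0,0,20,0,0,0],[0,0,13,0,0,0],[0,0,0,0,0,0]]

```text
time_s: 25.8
position: [0.4071, 0.3475, 0.019]
tcp_rot: [[-0.718, 0.696, -0.003], [0.696, 0.718, -0.002], [0.001, -0.003, -1.0]]
force: [-0.5, -0.9, -0.4]
opening: 1.002
grasp_force: 0.0
```

Call:
play_rows:
  moves:
    - [[0,0,0,0,0,0],[0,0,0,0,0,0]]

```text
time_s: 26.0
position: [0.4084, 0.349, 0.0213]
tcp_rot: [[-0.719, 0.695, 0.002], [0.695, 0.719, 0.001], [-0.001, 0.002, -1.0]]
force: [-0.6, -0.1, 0.0]
opening: 0.996
grasp_force: 0.0
```

Call:
play_rows:
  moves:
    - [[-0.6,0,1.5,0,0,0],[0,0,0,0,0,0],[0,0,0,0,0,0],[0,0,0,0,0,0],[0,0,0,0,0,0]]
  fingers: -0.3

```text
time_s: 26.5
position: [0.4079, 0.3485, 0.0188]
tcp_rot: [[-0.719, 0.695, 0.0], [0.695, 0.719, 0.0], [-0.0, 0.0, -1.0]]
force: [-0.2, -0.2, -0.3]
opening: 0.632
grasp_force: 0.0
```

Call:
play_rows:
  moves:
    - [[0,0,0,0,0,0],[0,0,0,0,0,0],[0,0,0,0,0,0],[0,0,0,0,0,0]]

```text
time_s: 26.9
position: [0.408, 0.3485, 0.0188]
tcp_rot: [[-0.719, 0.695, 0.0], [0.695, 0.719, 0.0], [-0.0, 0.0, -1.0]]
force: [0.5, 0.2, 0.3]
opening: 0.532
grasp_force: 30.0
```

Call:
play_rows:
  moves:
    - [[0,0,-15,0,0,0],[0,0,-40,0,0,0],[0,0,-40,0,0,0],[0,0,-30,0,0,0],[0,0,0,0,0,0]]

```text
time_s: 27.4
position: [0.4102, 0.3498, 0.1477]
tcp_rot: [[-0.719, 0.694, 0.008], [0.695, 0.719, 0.004], [-0.003, 0.008, -1.0]]
force: [0.3, 0.7, -0.7]
opening: 0.523
grasp_force: 30.0
```

```bash
python3 plan.py 499.6,-73.8,150,-47.5
```

```text
t 27.4 p [410.2 349.8 147.7] psi 46.0 j [ 29.  31. 100.  -0.  49. -17.] f [ 0.3  0.7 -0.7] op 0.523 g 30.0
[[-29.9, -20.2, -0.2, 0.0, 0.0, 0.136], [-32.3, -16.0, -0.2, 0.0, 0.0, 0.136], [-34.2, -11.5, -0.2, 0.0, 0.0, 0.136], [-35.4, -6.7, -0.2, 0.0, 0.0, 0.136], [-36.0, -1.8, -0.2, 0.0, 0.0, 0.136]]
[[-35.9, 3.1, -0.2, 0.0, 0.0, 0.136], [-35.2, 7.9, -0.2, 0.0, 0.0, 0.136], [-33.8, 12.6, -0.2, 0.0, 0.0, 0.136], [-31.8, 17.1, -0.2, 0.0, 0.0, 0.136], [-29.2, 21.2, -0.2, 0.0, 0.0, 0.136]]
[[-26.0, 25.0, -0.2, 0.0, 0.0, 0.136], [-22.4, 28.3, -0.2, 0.0, 0.0, 0.136]]
```

Call:
play_rows:
  moves:
    - [[-29.9,-20.2,0,0,0,0.136],[-32.3,-16,0,0,0,0.136],[-34.2,-11.5,0,0,0,0.136],[-35.4,-6.7,0,0,0,0.136],[-36,-1.8,0,0,0,0.136]]

```text
time_s: 27.9
position: [0.4442, 0.1705, 0.1426]
tcp_rot: [[-0.117, 0.993, -0.003], [0.993, 0.117, -0.0], [-0.0, -0.003, -1.0]]
force: [-0.0, 0.5, -0.9]
opening: 0.525
grasp_force: 30.0
```

Call:
play_rows:
  moves:
    - [[-35.9,3.1,0,0,0,0.136],[-35.2,7.9,0,0,0,0.136],[-33.8,12.6,0,0,0,0.136],[-31.8,17.1,0,0,0,0.136],[-29.2,21.2,0,0,0,0.136]]

```text
time_s: 28.4
position: [0.4814, -0.0058, 0.1425]
tcp_rot: [[0.534, 0.846, -0.003], [0.846, -0.534, 0.001], [-0.001, -0.003, -1.0]]
force: [0.9, -0.3, 0.9]
opening: 0.526
grasp_force: 30.0
```

Call:
play_rows:
  moves:
    - [[-26,25,0,0,0,0.136],[-22.4,28.3,0,0,0,0.136],[0,0,0,0,0,0],[0,0,0,0,0,0],[0,0,0,0,0,0]]

```text
time_s: 28.9
position: [0.4959, -0.0739, 0.1429]
tcp_rot: [[0.736, 0.676, -0.003], [0.676, -0.736, 0.001], [-0.001, -0.003, -1.0]]
force: [-0.3, 0.4, -1.1]
opening: 0.524
grasp_force: 30.0
```

Call:
play_rows:
  moves:
    - [[0,0,0,0,0,0],[0,0,0,0,0,0]]

```text
time_s: 29.1
position: [0.4968, -0.0739, 0.1436]
tcp_rot: [[0.736, 0.677, -0.001], [0.677, -0.736, 0.0], [-0.0, -0.001, -1.0]]
force: [0.7, -1.0, -0.4]
opening: 0.52
grasp_force: 30.0
```

```bash
python3 plan.py 499.6,-73.8,135,-47.8
```

```text
t 29.1 p [496.8 -73.9 143.6] psi -47.4 j [-21.  29. 105.   0.  46.  26.] f [ 0.7 -1.  -0.4] op 0.52 g 30.0
[[2.1, 1.9, 8.6, 0.0, 0.0, 0.0072]]
```

Call:
play_rows:
  moves:
    - [[2.1,1.7,8,0,0,0.007],[0,0,8,0,0,0],[0,0,0,0,0,0],[0,0,0,0,0,0]]

```text
time_s: 29.5
position: [0.4996, -0.0747, 0.1272]
tcp_rot: [[0.742, 0.67, -0.001], [0.67, -0.742, 0.0], [-0.001, -0.001, -1.0]]
force: [-0.8, -0.3, -0.6]
opening: 0.524
grasp_force: 30.0
```

Call:
play_rows:
  moves:
    - [[0,0,2,0,0,0],[0,0,0,0,0,0],[0,0,0,0,0,0]]

```text
time_s: 29.8
position: [0.5, -0.075, 0.1258]
tcp_rot: [[0.742, 0.67, 0.0], [0.67, -0.742, -0.0], [0.0, 0.0, -1.0]]
force: [0.4, -0.6, -0.5]
opening: 0.527
grasp_force: 30.0
```

```bash
python3 plan.py 499.6,-73.7,124,-47.8;python3 - <<'E'
from h import *
S=bot.capture("side")
i=S["image"];cv2.imwrite("pics/m7.png",cv2.resize(i[215:295,385:485],None,fx=7,fy=7,interpolation=cv2.INTER_CUBIC))
E
```

```text
t 29.8 p [500.  -75.  125.8] psi -47.9 j [-21.  31. 105.  -0.  44.  27.] f [ 0.4 -0.6 -0.5] op 0.527 g 30.0
[[0.6, -1.2, 1.8, 0.0, 0.0, -0.0019]]
```

View pics/m7.png

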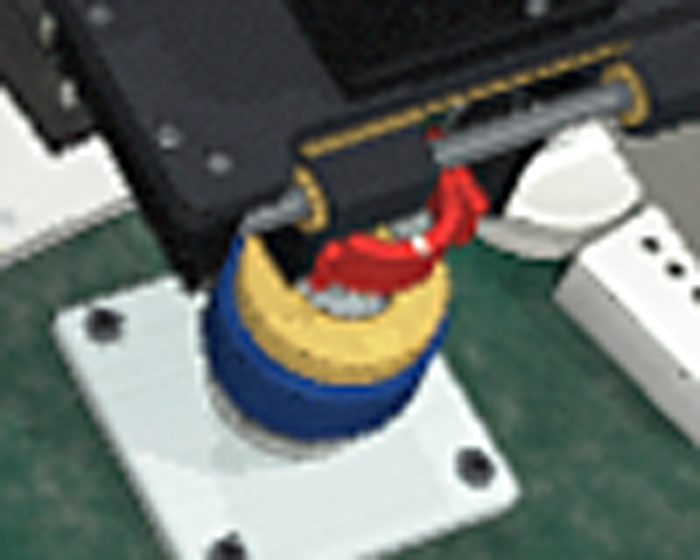

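Call:
play_rows:
  moves:
    - [[0.6,-1.1,1,0,0,0],[0,0,1.5,0,0,0],[0,0,1.5,0,0,0],[0,0,0,0,0,0]]

```text
time_s: 30.25
position: [0.4995, -0.0736, 0.1215]
tcp_rot: [[0.742, 0.67, -0.0], [0.67, -0.742, 0.0], [-0.0, -0.0, -1.0]]
force: [0.3, -0.3, 0.3]
opening: 0.522
grasp_force: 30.0
```

Call:
play_rows:
  moves:
    - [[0,0,1.5,0,0,0],[0,0,1,0,0,0],[0,0,0,0,0,0]]

```text
time_s: 30.55
position: [0.4996, -0.0737, 0.1191]
tcp_rot: [[0.742, 0.67, -0.0], [0.67, -0.742, 0.0], [-0.0, -0.0, -1.0]]
force: [0.9, 0.3, -0.5]
opening: 0.528
grasp_force: 30.0
```

Call:
play_rows:
  moves:
    - [[0,0,1.5,0,0,0],[0,0,1,0,0,0],[0,0,0,0,0,0]]

```text
time_s: 30.85
position: [0.4996, -0.0737, 0.1166]
tcp_rot: [[0.742, 0.67, -0.0], [0.67, -0.742, 0.0], [-0.0, -0.0, -1.0]]
force: [-0.2, -0.2, 0.1]
opening: 0.529
grasp_force: 30.0
```

Call:
play_rows:
  moves:
    - [[0,0,1,0,0,0],[0,0,1,0,0,0],[0,0,0,0,0,0]]

```text
time_s: 31.15
position: [0.4996, -0.0737, 0.1146]
tcp_rot: [[0.742, 0.67, -0.0], [0.67, -0.742, 0.0], [-0.0, -0.0, -1.0]]
force: [0.7, -0.7, -0.6]
opening: 0.523
grasp_force: 30.0
```

Call:
play_rows:
  moves:
    - [[0,0,1,0,0,0],[0,0,1,0,0,0],[0,0,0,0,0,0]]

```text
time_s: 31.45
position: [0.4996, -0.0737, 0.1126]
tcp_rot: [[0.742, 0.67, -0.0], [0.67, -0.742, 0.0], [-0.0, -0.0, -1.0]]
force: [-0.2, 0.8, -0.6]
opening: 0.526
grasp_force: 30.0
```

Call:
play_rows:
  moves:
    - [[0,0,1,0,0,0],[0,0,1,0,0,0],[0,0,0,0,0,0]]

```text
time_s: 31.75
position: [0.4996, -0.0737, 0.1106]
tcp_rot: [[0.742, 0.67, -0.0], [0.67, -0.742, 0.0], [-0.0, -0.0, -1.0]]
force: [-0.1, 0.9, -0.7]
opening: 0.526
grasp_force: 30.0
```

Call:
play_rows:
  moves:
    - [[0,0,1,0,0,0],[0,0,1,0,0,0],[0,0,0,0,0,0]]

```text
time_s: 32.05
position: [0.4996, -0.0737, 0.1086]
tcp_rot: [[0.742, 0.67, -0.0], [0.67, -0.742, 0.0], [-0.0, -0.0, -1.0]]
force: [0.2, 0.4, -1.9]
opening: 0.526
grasp_force: 30.0
```

Call:
play_rows:
  moves:
    - [[0,0,1,0,0,0],[0,0,1,0,0,0],[0,0,0,0,0,0]]

```text
time_s: 32.35
position: [0.4996, -0.0737, 0.1066]
tcp_rot: [[0.742, 0.67, -0.0], [0.67, -0.742, 0.0], [-0.0, -0.0, -1.0]]
force: [-0.8, 1.0, -0.5]
opening: 0.524
grasp_force: 30.0
```

Call:
play_rows:
  moves:
    - [[0,0,1,0,0,0],[0,0,0,0,0,0]]

```text
time_s: 32.55
position: [0.4996, -0.0737, 0.1057]
tcp_rot: [[0.742, 0.67, -0.0], [0.67, -0.742, 0.0], [-0.0, -0.0, -1.0]]
force: [0.1, -0.3, -0.9]
opening: 0.526
grasp_force: 30.0
```

Call:
play_rows:
  moves:
    - [[0,0,1,0,0,0],[0,0,0,0,0,0]]

```text
time_s: 32.75
position: [0.4998, -0.0737, 0.1048]
tcp_rot: [[0.742, 0.67, 0.0], [0.67, -0.742, -0.0], [0.0, 0.0, -1.0]]
force: [-0.8, -0.6, 0.5]
opening: 0.526
grasp_force: 30.0
```

Call:
play_rows:
  moves:
    - [[0,0,1,0,0,0],[0,0,0,0,0,0]]

```text
time_s: 32.95
position: [0.4998, -0.0737, 0.104]
tcp_rot: [[0.742, 0.67, 0.0], [0.67, -0.742, -0.0], [0.0, 0.0, -1.0]]
force: [-0.0, 1.4, 3.6]
opening: 0.525
grasp_force: 30.0
```

Call:
play_rows:
  moves:
    - [[0,0,1,0,0,0],[0,0,0,0,0,0]]

```text
time_s: 33.15
position: [0.4998, -0.0737, 0.1032]
tcp_rot: [[0.742, 0.67, 0.0], [0.67, -0.742, -0.0], [0.0, 0.0, -1.0]]
force: [-0.6, 0.0, 5.7]
opening: 0.526
grasp_force: 30.0
```

Call:
play_rows:
  moves:
    - [[0,0,1,0,0,0],[0,0,1,0,0,0],[0,0,0,0,0,0],[0,0,0,0,0,0]]

```text
time_s: 33.55
position: [0.4998, -0.0737, 0.1017]
tcp_rot: [[0.742, 0.67, 0.001], [0.67, -0.742, -0.0], [0.0, 0.001, -1.0]]
force: [-1.7, 0.3, 10.0]
opening: 0.525
grasp_force: 30.0
```

Call:
play_rows:
  moves:
    - [[0,0,0.8,0,0,0],[0,0,0,0,0,0],[0,0,0,0,0,0]]

```text
time_s: 33.85
position: [0.4998, -0.0737, 0.1011]
tcp_rot: [[0.742, 0.67, 0.001], [0.67, -0.742, -0.0], [0.0, 0.001, -1.0]]
force: [-1.7, 0.3, 12.0]
opening: 0.527
grasp_force: 30.0
```

Call:
play_rows:
  moves:
    - [[0,0,1,0,0,0],[0,0,0,0,0,0],[0,0,0,0,0,0]]

```text
time_s: 34.15
position: [0.4999, -0.0737, 0.1004]
tcp_rot: [[0.742, 0.67, 0.001], [0.67, -0.742, -0.0], [0.0, 0.001, -1.0]]
force: [-1.6, 0.7, 14.5]
opening: 0.526
grasp_force: 30.0
```

Call:
play_rows:
  moves:
    - [[0,0,0,0,0,0.1],[0,0,0,0,0,0.1],[0,0,0,0,0,0.1],[0,0,0,0,0,0]]

```text
time_s: 34.55
position: [0.5008, -0.074, 0.1006]
tcp_rot: [[0.908, 0.419, 0.003], [0.419, -0.908, -0.001], [0.002, 0.002, -1.0]]
force: [-0.5, 0.8, 13.4]
opening: 0.527
grasp_force: 30.0
```

```bash
python3 plan.py; python3 -c "
from rig import bot;print(bot.read_state()['moment'])"
```

```text
t 34.55 p [500.8 -74.  100.6] psi -65.2 j [-21.  34. 106.   0.  40.  44.] f [-0.5  0.8 13.4] op 0.527 g 30.0
[ 0.11546289  0.37237156 -0.04441903]
```

Call:
play_rows:
  moves:
    - [[0,0,0.2,0,0,0.1],[0,0,0,0,0,0.1],[0,0,0,0,0,0.1],[0,0,0,0,0,0]]

```text
time_s: 34.95
position: [0.5012, -0.0742, 0.1005]
tcp_rot: [[0.991, 0.132, 0.004], [0.132, -0.991, -0.001], [0.004, 0.002, -1.0]]
force: [-0.6, -0.2, 13.7]
opening: 0.524
grasp_force: 30.0
```

Call:
play_rows:
  moves:
    - [[0,0,0,0,0,0.1],[0,0,0,0,0,0.1],[0,0,0,0,0,0.1],[0,0,0,0,0,0]]

```text
time_s: 35.35
position: [0.5011, -0.0742, 0.1005]
tcp_rot: [[0.986, -0.166, 0.004], [-0.166, -0.986, -0.001], [0.004, 0.001, -1.0]]
force: [-1.3, -0.1, 14.1]
opening: 0.527
grasp_force: 30.0
```

```bash
python3 plan.py; python3 -c "
from rig import bot;print(bot.read_state()['moment'])"
```

```text
t 35.35 p [501.1 -74.2 100.5] psi -99.6 j [-21.  34. 106.  -0.  40.  78.] f [-1.3 -0.1 14.1] op 0.527 g 30.0
[-0.01524451  0.41776182 -0.08750836]
```

Turned 52° so far; 8–10° left to the stop.

Call:
play_rows:
  moves:
    - [[0,0,0,0,0,0.08],[0,0,0,0,0,0.07],[0,0,0,0,0,0.03],[0,0,0,0,0,0]]

```text
time_s: 35.75
position: [0.5, -0.0738, 0.1004]
tcp_rot: [[0.941, -0.338, 0.001], [-0.338, -0.941, -0.001], [0.001, 0.0, -1.0]]
force: [-2.8, 0.8, 14.2]
opening: 0.523
grasp_force: 30.0
```

```bash
python3 plan.py; python3 -c "
from rig import bot;print(bot.read_state()['moment'])"
```

```text
t 35.75 p [500.  -73.8 100.4] psi -109.8 j [-21.  34. 106.  -0.  40.  89.] f [-2.8  0.8 14.2] op 0.523 g 30.0
[ 0.10347241  0.57934052 -0.00785605]
```

Call:
play_rows:
  moves:
    - [[0,0,0,0,0,0.04],[0,0,0,0,0,0.03],[0,0,0,0,0,0]]

```text
time_s: 36.05
position: [0.4996, -0.0735, 0.1004]
tcp_rot: [[0.915, -0.403, 0.0], [-0.403, -0.915, -0.0], [0.001, 0.0, -1.0]]
force: [-4.6, 0.7, 16.1]
opening: 0.526
grasp_force: 30.0
```

```bash
python3 plan.py; python3 -c "
from rig import bot
from h import *
print(bot.read_state()['moment'])
S=bot.capture('side')
cv2.imwrite('pics/m8.png',cv2.resize(S['image'][215:295,385:485],None,fx=7,fy=7,interpolation=cv2.INTER_CUBIC))"
```

```text
t 36.05 p [499.6 -73.5 100.4] psi -113.8 j [-21.  34. 106.  -0.  40.  93.] f [-4.6  0.7 16.1] op 0.526 g 30.0
[0.17897788 0.72417456 0.09977432]
```

View pics/m8.png

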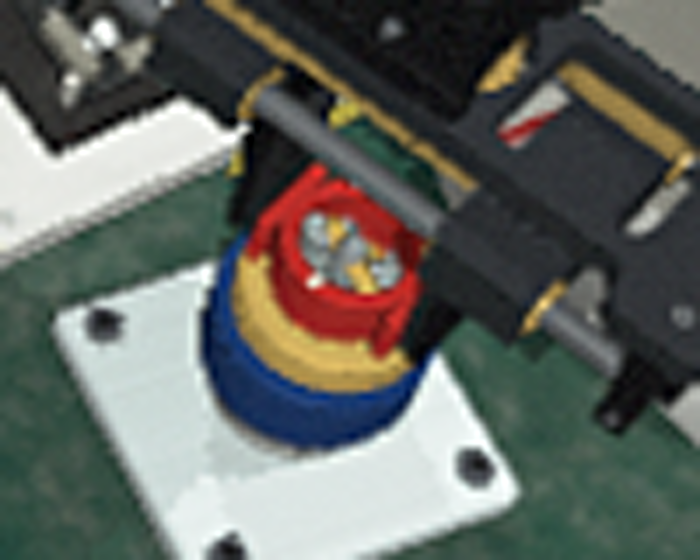

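Call:
play_rows:
  moves:
    - [[0,0,0,0,0,-0.04],[0,0,-1,0,0,0],[0,0,-1,0,0,0],[0,0,-0.5,0,0,0],[0,0,0,0,0,0]]

```text
time_s: 36.6
position: [0.4997, -0.0736, 0.1021]
tcp_rot: [[0.931, -0.366, 0.0], [-0.366, -0.931, -0.0], [0.0, -0.0, -1.0]]
force: [-0.5, 1.2, 9.7]
opening: 0.523
grasp_force: 30.0
```

```bash
python3 plan.py; python3 -c "
from rig import bot
print(bot.read_state()['moment'])"
```

```text
t 36.6 p [499.7 -73.6 102.1] psi -111.5 j [-21.  33. 106.  -0.  41.  90.] f [-0.5  1.2  9.7] op 0.523 g 30.0
[0.12446471 0.45982356 0.05755056]
```

Call:
play_rows:
  moves:
    - [[0,0,-0.7,0,0,0],[0,0,0,0,0,0],[0,0,0,0,0,0]]

```text
time_s: 36.9
position: [0.4997, -0.0736, 0.1026]
tcp_rot: [[0.931, -0.366, 0.0], [-0.366, -0.931, -0.0], [0.0, -0.0, -1.0]]
force: [-0.9, 0.3, 7.5]
opening: 0.523
grasp_force: 30.0
```

Call:
play_rows:
  moves:
    - [[0,0,0,0,0,0],[0,0,0,0,0,0],[0,0,0,0,0,0],[0,0,0,0,0,0],[0,0,-10,0,0,0]]
  fingers: 0.6

```text
time_s: 37.4
position: [0.4987, -0.0734, 0.1111]
tcp_rot: [[0.93, -0.367, -0.003], [-0.367, -0.93, 0.001], [-0.003, 0.0, -1.0]]
force: [-0.4, -0.1, 0.5]
opening: 0.788
grasp_force: 0.0
```

Call:
play_rows:
  moves:
    - [[0,0,-30,0,0,0],[0,0,-40,0,0,0],[0,0,-40,0,0,0],[0,0,-20,0,0,0],[0,0,0,0,0,0]]

```text
time_s: 37.9
position: [0.5018, -0.0744, 0.2459]
tcp_rot: [[0.93, -0.366, 0.008], [-0.366, -0.93, -0.003], [0.009, -0.0, -1.0]]
force: [0.4, 1.1, 0.2]
opening: 0.799
grasp_force: 0.0
```

Call:
play_rows:
  moves:
    - [[0,0,0,0,0,0],[0,0,0,0,0,0],[0,0,0,0,0,0],[0,0,0,0,0,0],[0,0,0,0,0,0]]

```text
time_s: 38.4
position: [0.4994, -0.0736, 0.2412]
tcp_rot: [[0.93, -0.367, -0.002], [-0.367, -0.93, 0.001], [-0.002, 0.0, -1.0]]
force: [-0.4, 0.3, -1.1]
opening: 0.798
grasp_force: 0.0
```

```bash
python3 -c "
from rig import bot
from h import *
S=bot.capture('side')
cv2.imwrite('pics/m9.png',cv2.resize(S['image'][215:295,385:485],None,fx=7,fy=7,interpolation=cv2.INTER_CUBIC))"
```

```text
(no output)
```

View pics/m9.png

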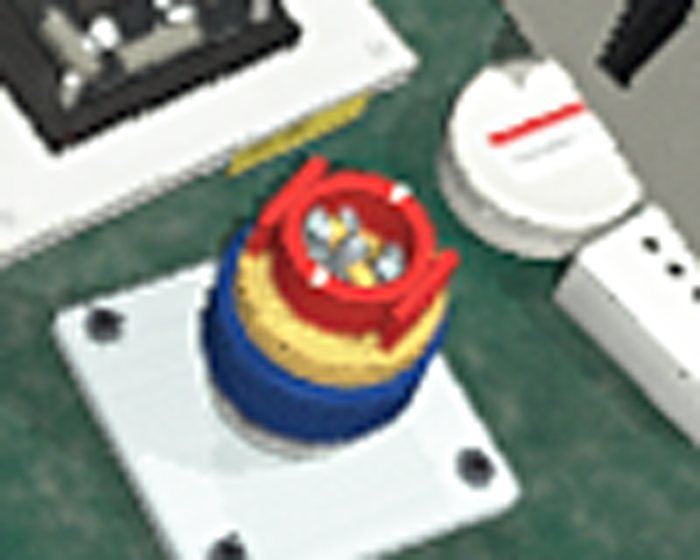

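```bash
python3 -c "
from h import *
S=bot.capture('side')
w=[atz(S,(385+x/7-.4,215+y/7-.4),.105) for x,y in((400,192),(318,277))]
print(w,np.degrees(np.arctan2(*(w[0]-w[1])[[1,0]]))-42.2)
print(bot.hand_in())"
```

```text
[array([ 0.51454135, -0.08130066,  0.105     ]), array([ 0.4812533 , -0.06756473,  0.105     ])] -64.62292073161166
the job is handed in; nothing more can be done
None
```

Both spacers are on the post and lie flat, and the red cap is pressed down, turned about 62–65° clockwise to its stop and let go; I handed the job in after about 38.5 s of the 72 s (the highest push I read was about 16 N), but no verdict came back.

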